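# Slide the catch bottle under the suction spout and start the vacuum

### The arm

A 6-joint arm with a two-finger parallel gripper is mounted at the origin on the work surface. World frame = base frame: x ahead of the robot, y to its left, z up, the work surface at z = 0. Lengths are in mm, angles in rad, forces in N, time in s.
With the tool pointing down it reaches from about 350 to 775 mm from the base axis. Payload 7.3 kg.
Tool frame: the origin (TCP) lies midway between the tips of the shut fingers; the grasp point (between the pads) lies 19 mm behind it; z points along the fingers, y is the direction in which the jaws open and shut (so a half turn about z gives the same grasp; the last joint's range is limited). The gripper opens to 92 mm and grips with 3 to 60 N. Pads are 19 mm wide; open, the fingers measure 130 mm over their backs; the gripper's body (75 mm by 190 mm) begins 47 mm behind the grasp point.
Start: joints at [-1.253, 0.342, 1.524, -0, 1.275, -0.146], TCP at [234.883, -469.548, 226.741] pointing down, gripper open.
Joint ranges: [-2.53, 2.53], [-0.77, 2.02], [0.04, 2.7], [-1, 4.14], [0.28, 2.66], [-3.11, 3.11]. Speed limits (rad/s): [2.57, 2.57, 3.14, 3.14, 3.14, 3.14].

### API

Orientations are given as [roll, pitch, yaw] about the fixed x, y, z axes, in that order (R = Rz(yaw) Ry(pitch) Rx(roll)).
In Python, from plant import readout, optics, job gives the robot as it stands.
- The arm moves only by the tool drive_tool, never from a script. Its argument "series" is a list of rows, each a list of 4 numbers: the shift along the world's x, y, z in mm, then the turn about the world's z in degrees. A call has 1 to 12 rows; each row shifts and turns the commanded pose from where the row before left it; what a row does not reach is not made up. A row lasts 1/10 s, in which the tool goes at most 50 mm and 8.59 degrees, less where a joint would pass 70% of its speed; a pose out of reach is approached as far as the arm can. A call with a gripper value outside its range is refused whole. "hand" is the closure, from 0 (fully open) to 1 (shut), set as the call begins (left out, the last holds). The fingers move at their own pace and stop on an object; the grip force is fixed at half the most. Time passes only in rows, so rows that do not move let the fingers close. It gives the time, the measured TCP pose, the force and the opening at its end, in the units of the state.
- readout.get_obs(): the state, without advancing time (a new reading comes with each control period).
- optics.capture(name): name is "scene" or "top" or "wrist"; returns a dict with "image" (480x640x3 uint8, blue, green, red), "depth" (480x640 float32, mm along the optical axis (not along the pixel's ray), 0 where there is no reading), "vfov" (degrees; the focal length in pixels is half the picture's height over the tangent of half this angle, whatever the lens; pixels are square), "cx", "cy" (the principal point, pixels), "eye" and "rotation" of the camera in the world. Camera axes: x right, y down, z forward; pixel columns grow to the right and rows downward; lengths in mm; the calibration is good to about 2 mm. The wrist camera is an equidistant fisheye: a pixel r from the principal point sees the ray r / f radians off the axis. A picture is of the moment at which its call begins.
- job.close_job(): hands the job in, once; it reports no verdict.
The state is a dict: "time": time; "joint_positions": joint angles; "dq": joint speeds; "tau": joint torques, N m; "tool_pos": TCP position; "tcp_rot": TCP orientation; "contact_force": force on the tool from outside, world axes, zero at the start; "moment": the same for the moment, N m; "grip_width": finger opening in mm.
Only numpy, scipy, OpenCV 4.12 (cv2) and the standard library are available. Lean on these libraries where they do the work, as an engineer would, in place of code of your own. Each camera call takes 0.05 s, during which the arm holds its last target.

### The job

Gently push the tall narrow catch bottle along the bench, low on its body so that it slides upright without tipping, into the fork under the suction spout until it is fully home against the fork's back stop; do not grip or lift it. Then press the vacuum button on the switch box all the way down once the bottle is home, let go, and leave everything else where it stands.

Things in the scene. Friction and masses are not known exactly. Their poses are not given: they have to be found in the camera images.
- catch_bottle: Catch bottle: bare aluminium, upright, loose, 172 mm tall, 0.26 to 0.54 kg. Straight body 56 mm in diameter up to 78 mm, two thin dark bands, then a shoulder (to 98 mm) and a neck 29 mm thick (33 mm collar on top). Slides on the bench (friction 0.5 to 0.75); pushed higher than about 35 mm it may tip. Origin: centre of its underside, z up. Left or right of the middle, the spray bottle on the other side.
- seat (a point): Seat: the point on the bench where the centre of the catch bottle's underside lies when fully home in the fork. x points into the fork (the way the bottle goes in, away from the robot within 15 degrees), y left of that, z up. A black rubber spout (26 mm across) points down over it, its lower end 192 mm above the bench, 20 mm above the bottle.
- station: Catch station, fixed; origin and axes as the seat. Aluminium fork 22 mm high, no floor, open to -x: stop face at x = +28 mm; side walls 8 mm thick, inner faces at y = +-33 mm from x = -7 mm to the stop; lips flare out from there to y = +-51 mm (outside) at x = -25 mm, where the fork ends. Behind the stop a base 12 mm high and, at x = +85 mm, a pillar 24 mm thick; pipe on top at 250 mm.
- vac_button (a joint): The vacuum push button's travel: 0 when up, 0.006 m fully down; springs back; about 5 N at full travel.
- vac_button_top (a point): Centre of the top of the vacuum button: a round steel button 28 mm in diameter in a dark steel housing in the middle of the top of a fixed grey box 90 x 90 x 40 mm; pressed straight down; its top is 62 mm above the bench. The box stands far to the left or right; the like box with a dial meter on top is on the other side and is not used.
- spray_bottle: Bystander: white trigger spray bottle, 60 mm in diameter, 186 mm tall, with a grey pistol head. Origin: centre of underside, z up.
- record_clamp: Bystander: round steel record clamp, 72 mm in diameter, 34 mm tall, near the robot. Origin: centre of underside, z up.
- stylus_jar: Bystander: small glass jar, 40 mm in diameter, 42 mm tall. Origin: centre of underside, z up.
- adapter: Bystander: flat aluminium ring, 38 mm in diameter, 8 mm high. Origin: centre of underside, z up.
- pen_cup: Bystander: dark steel cup with pens, 68 mm in diameter, 145 mm tall with the pens. Origin: centre of underside, z up.
- brush: Bystander: a brush lying on the bench. Origin: centre of its underside; x along it.
Mind the look-alikes: they are no part of the job. Leave any orange or yellow look-alike of the catch_bottle alone.

How it is judged (in metres and radians):
On the way, in this order (a step that is already met when the one before it is completed fails the run):
1. the catch bottle stands upright, fully home in the fork (x of catch_bottle in the frame of seat between -0.006 and 0.006 m and y of catch_bottle in the frame of seat between -0.009 and 0.009 m and angle between catch_bottle's own z axis and vertical below 0.08 rad and height (world z) of catch_bottle below 0.004 m), for 0.2 s.
2. then the vacuum button is pressed fully down (value of joint vac_button above 0.0045 m), for 0.05 s.
At the end, for the whole second after the job is handed in: The catch bottle stands upright (within 4.5 degrees) on the bench at rest, its centre within 6 mm of the seat along the fork and 9 mm across it; the vacuum button has been pressed after that and has sprung back up (all of step 1 and linear speed of catch_bottle below 0.02 m/s and value of joint vac_button below 0.002 m); the robot touches nothing.
It fails at once if the catch bottle leans more than about 14 degrees or tips over (angle between catch_bottle's own z axis and vertical above 0.25 rad).
It fails at once if the catch bottle is lifted off the bench (height (world z) of catch_bottle above 0.012 m).
It fails at once if the catch bottle is gripped or shoved with more than 40 N (contact force between catch_bottle and the fingers above 40 N).
It fails at once if the button is pressed while the catch bottle is not yet home in the fork (value of joint vac_button above 0.003 m and not (x of catch_bottle in the frame of seat between -0.006 and 0.006 m and y of catch_bottle in the frame of seat between -0.009 and 0.009 m)).
It fails at once if a bystander is knocked aside (more than 25 mm) or over (distance of any of spray_bottle, record_clamp, stylus_jar, adapter, pen_cup, brush from where it was at the start of the episode above 0.025 m or angle between any of spray_bottle, record_clamp, stylus_jar, adapter, pen_cup's own z axis and vertical above 0.4 rad).
It also fails if it takes over 69 s, if anything falls off the work surface, if the arm or the gripper's body presses on something with over 40 N, if the wrist force passes 120 N, or if a joint passes its speed limit or range.

## Working session

There is one attempt and no reset: what is moved stays moved. The work goes in short steps, Python scripts to look and compute and a tool call to move; the robot and the scene stay as the last step left them, time stands still between calls to the robot, and variables do not carry over. Pictures are saved under pics/ and viewed, and the job is handed in when it is done.

Besides the shell and the picture viewer there is one more tool, called after "Request:" as name(argument=value, ...), one argument or row to a line, values as JSON. drive_tool: Moves the arm, as the interface text tells. Its arguments: {"type":"object","properties":{"series":{"type":"array"},"hand":{"type":"number"}},"required":["series"]}

```bash
ls; mkdir -p pics
cat > h.py <<'E'
import numpy as np, cv2
from plant import readout, optics, job
def cloud(c):
    d=c["depth"]; h,w=d.shape
    f=h/2/np.tan(np.radians(c["vfov"])/2)
    u,v=np.meshgrid(np.arange(w),np.arange(h))
    p=np.stack([(u-c["cx"])/f*d,(v-c["cy"])/f*d,d],-1)
    return p@np.array(c["rotation"]).T+np.array(c["eye"])
E
python3 - <<'E'
from h import *
for n in ["scene","top"]:
    c=optics.capture(n); cv2.imwrite(f"pics/{n}0.png",c["image"]); np.savez(f"{n}0.npz",**{k:np.array(v) for k,v in c.items()})
    print(n,c["eye"],c["vfov"],c["cx"],c["cy"])
print(readout.get_obs())
E
```

```text
pics
scene [1235.63723288  232.62381678  924.85381502] 53.095762237743685 327.3596979619138 237.83432330972303
top [ 322.1783764    -4.8633857  1142.94286274] 53.91529064783845 322.18798116793545 253.44314424746827
{'time': 0.1, 'joint_positions': array([-1.25299922e+00,  3.42648660e-01,  1.52493053e+00, -9.50698431e-06,
        1.27539285e+00, -1.45987999e-01]), 'dq': array([-0.00094866, -0.00099846, -0.0042066 ,  0.00022771,  0.00043574,
        0.00052867]), 'tau': array([ 1.83265423e-03, -4.32003772e+01, -2.44693905e+01,  7.19611114e-02,
        5.26055612e-02, -3.62208482e-05]), 'tool_pos': array([ 234.75907198, -469.17922997,  226.11357899]), 'tcp_rot': array([-3.14022661e+00, -1.91665208e-04,  4.63787750e-01]), 'contact_force': array([ 0.18028156, -0.14420633,  0.41367999]), 'moment': array([-0.0263007 , -0.01309081, -0.01857011]), 'grip_width': 91.89862312409697}
```

View pics/scene0.png

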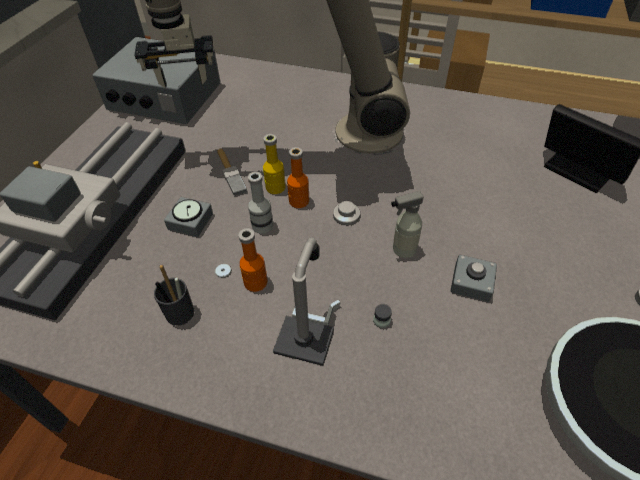

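View pics/top0.png

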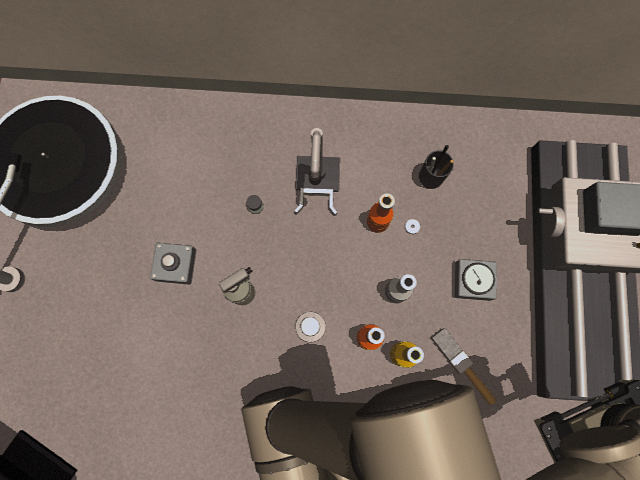

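The bare aluminium bottle is at scene (260,205), top (403,285). The look-alikes are orange at scene (298,180) and (253,262), and yellow at (273,168). The fork is at top (317,200). The vacuum button is at top (170,262); the dial box at top (476,280) isn't used. Next I'll take a close crop and measure.

Run:
```python
from h import *
t=dict(np.load("top0.npz")); s=dict(np.load("scene0.npz"))
a=cv2.resize(t["image"][110:320,130:450],None,fx=2.5,fy=2.5,interpolation=cv2.INTER_CUBIC); cv2.imwrite("pics/topcrop.png",a)
b=cv2.resize(s["image"][140:370,170:400],None,fx=2.5,fy=2.5,interpolation=cv2.INTER_CUBIC); cv2.imwrite("pics/scenecrop.png",b)
# merged height map from both; 1px=1mm, x 150..750 , y -350..350
P=np.concatenate([cloud(t).reshape(-1,3)[t["depth"].ravel()>0],cloud(s).reshape(-1,3)[s["depth"].ravel()>0]])
np.save("P.npy",P)
Pt=cloud(t);
for n,(u,v) in dict(bench=(330,250),button=(170,262),forkstop=(318,190),bottle=(408,282),clamp=(311,326),jar=(254,203)).items(): print(n,Pt[v,u].round(1), cloud(s)[0,0][0]*0)
# fits
def circ(p):
    A=np.c_[2*p[:,:2],np.ones(len(p))]; x=np.linalg.lstsq(A,(p[:,:2]**2).sum(1),rcond=None)[0]; return x[:2],np.sqrt(x[2]+x[:2]@x[:2])
for nm,c in (("top",t),("scene",s)):
    p=cloud(c)[c["depth"]>0]
    bo=Pt[282,408]
    near=np.hypot(p[:,0]-bo[0],p[:,1]-bo[1])<70
    for lo,hi in ((15,72),(105,150),(165,180)):
        q=p[near&(p[:,2]>lo)&(p[:,2]<hi)]
        if len(q)>8: print(nm,lo,hi,len(q),circ(q),q[:,:2].mean(0).round(1))
    bt=Pt[262,170]; q=p[(np.hypot(p[:,0]-bt[0],p[:,1]-bt[1])<30)&(abs(p[:,2]-62)<4)]
    print(nm,"button",len(q),q.mean(0).round(1))
    fk=Pt[190,318]; q=p[(np.hypot(p[:,0]-fk[0]+25,p[:,1]-fk[1])<75)&(abs(p[:,2]-22)<5)]
    print(nm,"fork",len(q),q.min(0),q.max(0)); np.save(f"fork_{nm}.npy",q)
```

```text
Traceback (most recent call last):
  File "h.py", line 8, in cloud
    return p@np.array(c["rotation"]).T+np.array(c["eye"])
           ~~~~~~~~~~~~~~~~~~~~~~~~~~~^~~~~~~~~~~~~~~~~~~
ValueError: operands could not be broadcast together with shapes (480,640) (3,)
```

View pics/topcrop.png

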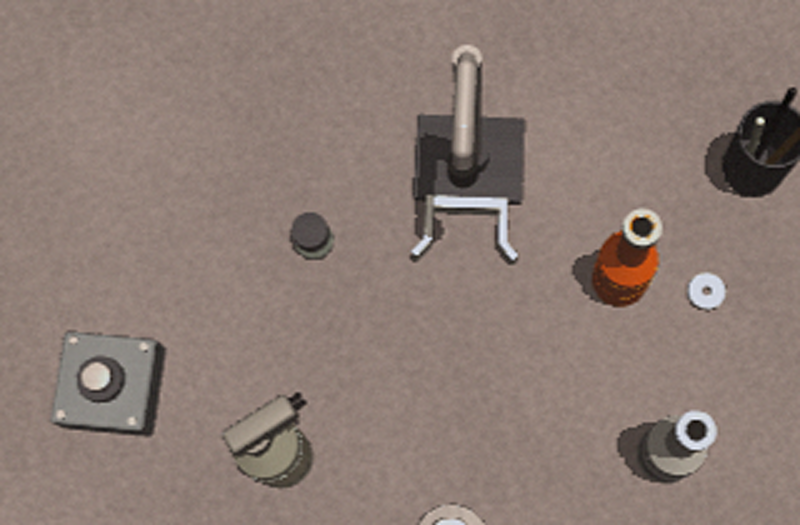

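View pics/scenecrop.png

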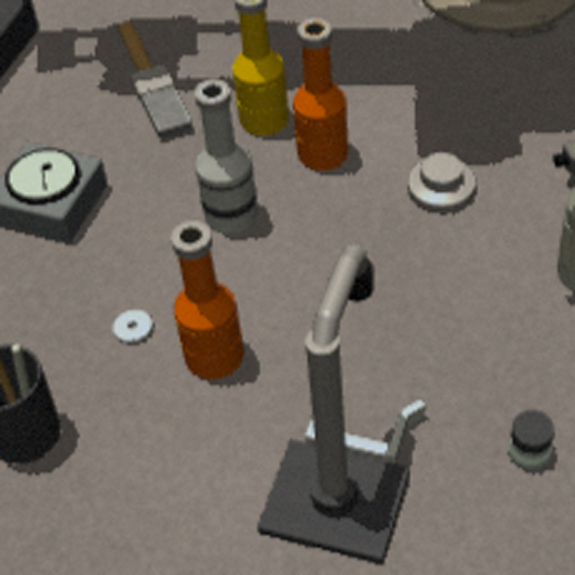

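The crops confirm that the bare aluminium bottle with dark bands is the target, and that the button box is on the left. The camera rotation is a 3-vector, so I'll treat it as roll/pitch/yaw and check it against the bench plane.

```bash
sed -i 's/^from plant/from scipy.spatial.transform import Rotation as Ro\nfrom plant/; s/np.array(c\["rotation"\]).T/Ro.from_euler("xyz",c["rotation"]).as_matrix().T/' h.py
cat > m.py <<'E'
from h import *
t=dict(np.load("top0.npz")); s=dict(np.load("scene0.npz"))
print(t["rotation"],s["rotation"])
Pt=cloud(t);
for n,(u,v) in dict(bench=(330,250),b2=(200,350),button=(168,261),forkstop=(318,190),bottle=(408,289),clamp=(311,326),jar=(254,203)).items(): print(n,Pt[v,u].round(1))
def circ(p):
    A=np.c_[2*p[:,:2],np.ones(len(p))]; x=np.linalg.lstsq(A,(p[:,:2]**2).sum(1),rcond=None)[0]; return x[:2].round(1),np.sqrt(x[2]+x[:2]@x[:2]).round(1)
for nm,c in (("top",t),("scene",s)):
    C=cloud(c);C[c["depth"]<=0]=1e5;p=C.reshape(-1,3)
    bo=Pt[289,408]
    near=np.hypot(p[:,0]-bo[0],p[:,1]-bo[1])<55
    for lo,hi in ((15,72),(105,150),(165,180)):
        q=p[near&(p[:,2]>lo)&(p[:,2]<hi)]
        if len(q)>8: print(nm,lo,hi,len(q),circ(q),q[:,:2].mean(0).round(1))
    bt=Pt[261,168]; q=p[(np.hypot(p[:,0]-bt[0],p[:,1]-bt[1])<30)&(abs(p[:,2]-62)<4)]
    print(nm,"button",len(q),q.mean(0).round(1))
    fk=Pt[190,318]; q=p[(np.hypot(p[:,0]-fk[0]+25,p[:,1]-fk[1])<75)&(abs(p[:,2]-22)<6)]
    print(nm,"fork",len(q),q.min(0).round(1),q.max(0).round(1)); np.save(f"fork_{nm}.npy",q)
E
python3 m.py
```

```text
[-2.94004982e+00 -1.05698146e-03 -1.50441755e+00] [-2.42596094e+00  2.20132531e-03  1.85868013e+00]
bench [565.4  -9.3  -0.9]
b2 [302.7 283.4  -1.2]
button [500.4 364.9  64.6]
forkstop [712.   30.3  19.7]
bottle [ 456.8 -174.5  174.1]
clamp [374.7  23.5  36.4]
jar [660.5 182.7  42.6]
top 15 72 106 (array([ 472.5, -175.3]), np.float64(28.1)) [ 457.2 -160. ]
top 105 150 51 (array([ 472.4, -175. ]), np.float64(13.9)) [ 464.6 -166.8]
top 165 180 204 (array([ 472.1, -174.9]), np.float64(12.0)) [ 472.  -174.8]
top button 99 [503.  365.4  61.8]
top fork 334 [651.2 -20.4  16.1] [756.9  83.6  27.6]
scene 15 72 344 (array([ 472.7, -172.6]), np.float64(26.4)) [ 490.6 -163.3]
scene 105 150 161 (array([ 473. , -172.6]), np.float64(12.4)) [ 480.6 -168.4]
scene 165 180 131 (array([ 472.6, -173. ]), np.float64(12.5)) [ 474.  -172.2]
scene button 93 [503.5 367.9  60.8]
scene fork 235 [652.1  -7.2  16. ] [728.   86.1  25.7]
```

```bash
cat > f.py <<'E'
from h import *
from scipy.optimize import least_squares
def segd(q,a,b):
    a,b=np.array(a),np.array(b);tt=np.clip((q-a)@(b-a)/((b-a)@(b-a)),0,1);return np.linalg.norm(q-a-tt[:,None]*(b-a),axis=1)
S=[((32,-37),(32,37)),((-7,37),(32,37)),((-7,-37),(32,-37)),((-23,47.5),(-7,37)),((-23,-47.5),(-7,-37))]
for nm in ("top","scene"):
    c=dict(np.load(nm+"0.npz"));C=cloud(c).reshape(-1,3)
    p=C[(C[:,0]>635)&(C[:,0]<740)&(C[:,1]>-50)&(C[:,1]<110)&(abs(C[:,2]-22)<(5))]
    def loc(x):
        cc,ss=np.cos(x[2]),np.sin(x[2]);return (p[:,:2]-x[:2])@np.array([[cc,-ss],[ss,cc]])
    best=None
    for th in (-.15,0,.15):
        r=least_squares(lambda x:np.maximum(0,np.min([segd(loc(x),*s) for s in S],0)-3),[680,30,th],loss="soft_l1",f_scale=3)
        if best is None or r.cost<best.cost: best=r
    print(nm,len(p),best.x.round(3),best.cost, np.degrees(best.x[2]).round(2))
    q=C[(C[:,0]>640)&(C[:,0]<730)&(C[:,1]>-30)&(C[:,1]<90)&(C[:,2]>188)&(C[:,2]<225)]
    print("spout",len(q),q.min(0).round(1) if len(q) else 0,q.max(0).round(1) if len(q) else 0)
    q=C[(C[:,0]>640)&(C[:,0]<820)&(C[:,1]>-60)&(C[:,1]<110)&(C[:,2]>230)&(C[:,2]<275)]
    if len(q)>10: m=q.mean(0);v=np.linalg.svd((q-m)[:,:2],full_matrices=False)[2][0];v*=np.sign(v[0]);print("pipe",len(q),m.round(1),np.degrees(np.arctan2(v[1],v[0])))
E
python3 f.py
```

```text
top 308 [6.77737e+02 3.26840e+01 3.10000e-02] 351.55620027834135 1.76
spout 111 [662.6  20.  190.1] [682.9  45.4 224.8]
pipe 432 [717.2  33.7 245.4] 1.3341992151516142
scene 223 [6.78776e+02 3.49790e+01 2.60000e-02] 119.5223106388328 1.48
spout 104 [663.8  31.3 190.2] [688.2  47.7 223.1]
pipe 480 [732.1  37.6 244.4] 0.18480879920681725
```

Run:
```python
from h import *
c=optics.capture("wrist"); cv2.imwrite("pics/w0.png",c["image"]); print(c["eye"],c["rotation"],c["vfov"],c["cx"],c["cy"])
s=dict(np.load("scene0.npz"))
cv2.imwrite("pics/grip.png",cv2.resize(s["image"][0:130,80:250],None,fx=4,fy=4,interpolation=cv2.INTER_CUBIC))
for nm in("scene","top"):
    s=dict(np.load(nm+"0.npz"));C=cloud(s).reshape(-1,3); o=readout.get_obs()
    R=Ro.from_euler("xyz",o["tcp_rot"]).as_matrix(); L=(C-o["tool_pos"])@R
    k=(abs(L[:,0])<110)&(abs(L[:,1])<130)&(L[:,2]>-260)&(L[:,2]<10); L=L[k]
    for a in range(-260,10,15):
        q=L[(L[:,2]>=a)&(L[:,2]<a+15)]
        if len(q)>3: print(nm,a,len(q),np.percentile(q[:,:2],[2,98],axis=0).round(0).tolist())
t=dict(np.load("top0.npz"));C=cloud(t)
for n,(u,v) in dict(or1=(387,202),or2=(377,335),yel=(415,354),spray=(235,280),dial=(478,280),adapter=(412,227)).items(): print(n,C[v-2:v+3,u-2:u+3].reshape(-1,3).mean(0).round(0))
def circ(p):
    A=np.c_[2*p[:,:2],np.ones(len(p))]; x=np.linalg.lstsq(A,(p[:,:2]**2).sum(1),rcond=None)[0]; return x[:2].round(1),np.sqrt(x[2]+x[:2]@x[:2]).round(1)
S=cloud(dict(np.load("scene0.npz"))).reshape(-1,3)
for x,y in((628,-115),(375,-105),(336,-180)):
    for Q in (C.reshape(-1,3),S):
        q=Q[(np.hypot(Q[:,0]-x,Q[:,1]-y)<55)&(Q[:,2]>163)&(Q[:,2]<182)]
        if len(q)>5:print(x,y,len(q),circ(q))
```

```text
[ 295.9285294  -439.62707365  382.89870234] [ 2.88816400e+00  1.77151517e-03 -1.10718911e+00] 65.70646984690485 323.2999473385754 241.2282855786114
scene -245 16 [[32.0, -8.0], [41.0, 24.0]]
scene -230 185 [[16.0, -34.0], [42.0, 31.0]]
scene -215 235 [[4.0, -41.0], [41.0, 35.0]]
scene -200 167 [[9.0, -39.0], [42.0, 33.0]]
scene -185 248 [[-7.0, -37.0], [40.0, 34.0]]
scene -170 277 [[-33.0, -51.0], [40.0, 19.0]]
scene -155 121 [[-19.0, -52.0], [35.0, 12.0]]
scene -140 191 [[5.0, -52.0], [29.0, 14.0]]
scene -125 194 [[-10.0, -70.0], [30.0, 63.0]]
scene -110 857 [[-31.0, -94.0], [38.0, 90.0]]
scene -95 382 [[-29.0, -88.0], [40.0, 83.0]]
scene -80 214 [[3.0, -87.0], [39.0, 84.0]]
scene -65 42 [[-12.0, -84.0], [32.0, 68.0]]
scene -50 93 [[-9.0, -66.0], [15.0, 62.0]]
scene -35 81 [[-5.0, -64.0], [15.0, 61.0]]
scene -20 76 [[-6.0, -65.0], [16.0, 60.0]]
scene -5 15 [[-8.0, -56.0], [13.0, 51.0]]
top -245 35 [[33.0, -17.0], [38.0, -5.0]]
top -230 90 [[32.0, -20.0], [38.0, 6.0]]
top -215 168 [[26.0, -29.0], [40.0, 12.0]]
top -200 104 [[25.0, -30.0], [40.0, 15.0]]
top -185 196 [[20.0, -30.0], [3
[... 297 characters left out ...]
, [38.0, 84.0]]
top -65 7 [[-33.0, -86.0], [30.0, 53.0]]
top -50 19 [[8.0, 45.0], [12.0, 61.0]]
top -35 7 [[2.0, 45.0], [7.0, 47.0]]
top -20 18 [[-2.0, 45.0], [12.0, 61.0]]
top -5 9 [[-4.0, 46.0], [11.0, 52.0]]
or1 [ 642. -124.  172.]
or2 [ 359. -115.  172.]
yel [ 326. -193.  173.]
spray [450. 181. 186.]
dial [ 507. -360.   47.]
adapter [ 636. -209.    5.]
628 -115 197 (array([ 644.6, -123.4]), np.float64(12.2))
628 -115 182 (array([ 645.9, -121.1]), np.float64(12.6))
375 -105 215 (array([ 358.3, -112.7]), np.float64(11.8))
375 -105 127 (array([ 358.5, -110.9]), np.float64(13.0))
336 -180 227 (array([ 331.6, -181.4]), np.float64(18.4))
336 -180 115 (array([ 328. , -180.4]), np.float64(16.7))
```

View pics/w0.png

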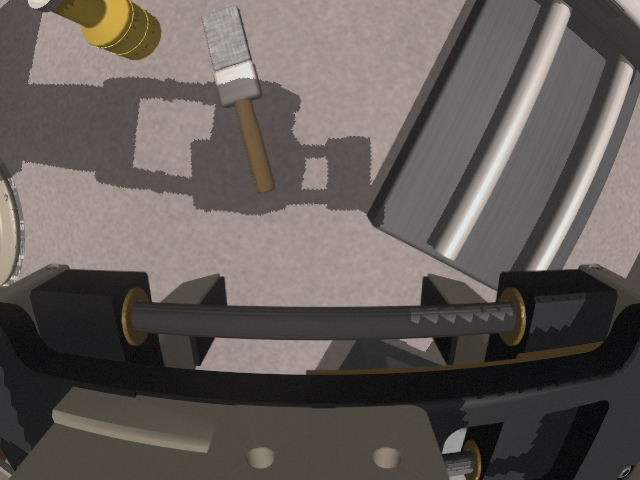

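View pics/grip.png

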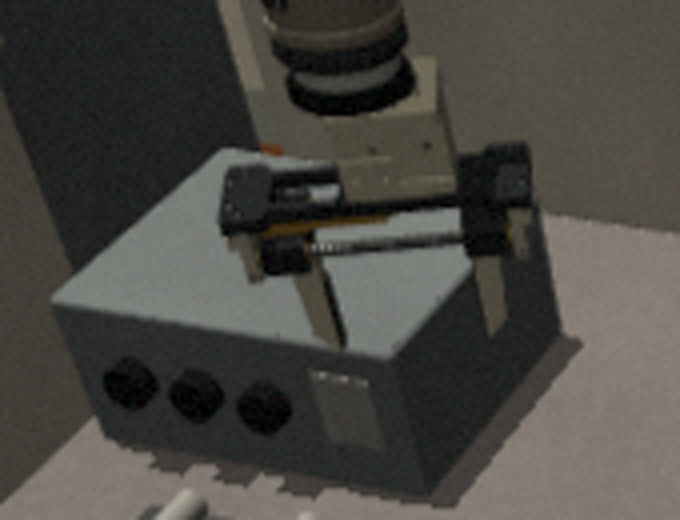

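```bash
cat > g.py <<'E'
from h import *
def wcloud(c):
    d=c["depth"];h,w=d.shape;f=h/2/np.tan(np.radians(c["vfov"])/2)
    u,v=np.meshgrid(np.arange(w),np.arange(h));x,y=u-c["cx"],v-c["cy"];r=np.hypot(x,y)+1e-9;th=r/f
    p=np.stack([d*np.tan(th)*x/r,d*np.tan(th)*y/r,d],-1)
    return p@Ro.from_euler("xyz",c["rotation"]).as_matrix().T+np.array(c["eye"])
if __name__=="__main__":
    c=optics.capture("wrist");o=readout.get_obs();R=Ro.from_euler("xyz",o["tcp_rot"]).as_matrix()
    print("cam in tool",((c["eye"]-o["tool_pos"])@R).round(0))
    L=(wcloud(c)-o["tool_pos"])@R
    for u,v in((60,310),(135,315),(150,290),(200,300),(190,330),(320,320),(320,345),(320,380),(320,420),(100,400),(215,290),(215,340),(450,300),(510,320),(560,310),(620,280),(590,270),(610,380)):
        print((u,v),L[v,u].round(0),c["depth"][v,u].round(0))
    A=[L[c["depth"]>0]]
    for nm in("scene","top"):
        s=dict(np.load(nm+"0.npz"));A.append(((cloud(s)-o["tool_pos"])@R)[s["depth"]>0])
    # scatter plots: side view x-z for |y| ranges, and front y-z
    im=np.full((560,800,3),255,np.uint8)
    for q,col in zip(A,((255,0,0),(0,0,255),(0,160,0))):
        q=q[(abs(q[:,0])<100)&(abs(q[:,1])<110)&(q[:,2]>-260)&(q[:,2]<15)]
        for p in q:
            cv2.circle(im,(int(200+p[1]*1.8),int(500+p[2]*1.8)),0,col,-1)
            cv2.circle(im,(int(600+p[0]*1.8),int(500+p[2]*1.8)),0,col,-1)
    for z in (0,-66): cv2.line(im,(0,int(500+z*1.8)),(800,int(500+z*1.8)),(180,180,180),1)
    for x in(-37.5,-9.5,9.5,37.5): cv2.line(im,(int(600+x*1.8),0),(int(600+x*1.8),560),(200,200,200),1)
    cv2.imwrite("pics/prof.png",im)
E
python3 g.py
```

```text
cam in tool [  68.    1. -157.]
(60, 310) [ 33. -65. -88.] 75.0
(135, 315) [ 30. -46. -82.] 82.0
(150, 290) [ -93. -209.  229.] 414.0
(200, 300) [ 11. -47. -29.] 138.0
(190, 330) [ 27. -31. -82.] 83.0
(320, 320) [ 30.  -0. -81.] 83.0
(320, 345) [-158.   -3.  226.] 427.0
(320, 380) [ 26.   0. -99.] 66.0
(320, 420) [  26.    0. -111.] 55.0
(100, 400) [  25.  -41. -110.] 56.0
(215, 290) [ 10. -45. -14.] 152.0
(215, 340) [-155. -131.  226.] 427.0
(450, 300) [ 12.  49. -30.] 136.0
(510, 320) [ 29.  46. -82.] 82.0
(560, 310) [ 33.  57. -88.] 76.0
(620, 280) [ 38.  83. -82.] 79.0
(590, 270) [ 37.  81. -70.] 92.0
(610, 380) [  25.   62. -107.] 59.0
```

View pics/prof.png

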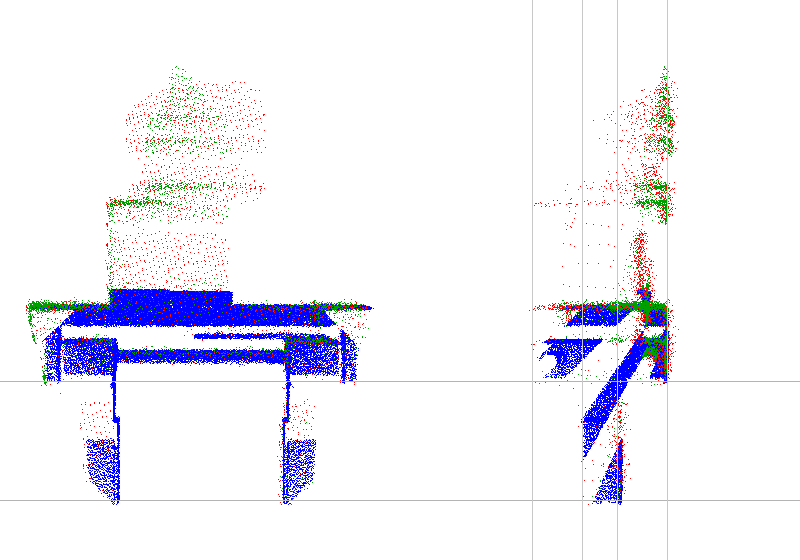

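Geometry check: the gripper body overhangs the finger faces by about 28 mm, starting 66 mm above the tips. With the tool vertical, it would meet the bottle's neck before a fingertip reached the bottle's base. The tool has to lean back or the contact has to be found some other way, so I'll first test in free space how the drive behaves at the edge of its reach.

Request:
drive_tool(
  series=[
    [0, 0, 40, 0],
    [0, 0, 40, 0],
    [0, 0, 40, 0],
    [20, -40, 20, 0],
    [20, -40, 20, 0],
    [20, -40, 20, 0],
    [20, -40, 0, 0],
    [20, -40, 0, 0],
    [20, -40, 0, 0],
    [20, -40, 0, 0],
  ],
)

```text
time: 1.2
tool_pos: [341.5, -684.2, 366.4]
tcp_rot: [3.126, -0.002, 0.464]
contact_force: [1.0, -1.7, -2.2]
grip_width: 91.5
```

```bash
python3 -c "
from h import *
o=readout.get_obs();print(o['time'],o['joint_positions'].round(3),o['tool_pos'].round(1),o['tcp_rot'].round(3))"
```

```text
1.2 [-1.21   0.949  0.048  0.005  2.128 -0.1  ] [ 341.5 -684.2  366.4] [ 3.126e+00 -2.000e-03  4.640e-01]
```

Request:
drive_tool(
  series=[
    [20, -40, 0, 0],
    [20, -40, 0, 0],
    [20, -40, 0, 0],
    [20, -40, 0, 0],
    [20, -40, 0, 0],
    [0, 0, 0, 0],
    [0, 0, 0, 0],
  ],
)

```text
time: 1.9
tool_pos: [379.3, -759.6, 300.9]
tcp_rot: [2.981, 0.0, 0.464]
contact_force: [0.8, 0.3, 0.6]
grip_width: 91.9
```

```bash
python3 -c "
from h import *
o=readout.get_obs();print(o['time'],o['joint_positions'].round(3),o['tool_pos'].round(1),o['tcp_rot'].round(3))"
```

```text
1.9 [-1.204  1.044  0.037  0.016  1.9   -0.09 ] [ 379.3 -759.6  300.9] [2.981 0.    0.464]
```

Request:
drive_tool(
  series=[
    [-20, 40, 0, 0],
    [-20, 40, 0, 0],
    [-20, 40, 0, 0],
    [0, 0, 0, 0],
  ],
)

```text
time: 2.3
tool_pos: [340.0, -681.4, 304.0]
tcp_rot: [2.992, -0.001, 0.464]
contact_force: [-0.1, -1.1, -0.0]
grip_width: 91.8
```

```bash
python3 -c "
from h import *
o=readout.get_obs();print(o['time'],o['joint_positions'].round(4),o['tool_pos'].round(1),o['tcp_rot'].round(3))"
```

```text
2.3 [-1.2158  0.7038  0.7196  0.0175  1.5692 -0.1078] [ 340.  -681.4  304. ] [ 2.992e+00 -1.000e-03  4.640e-01]
```

Reaching past the edge makes the drive lean the tool, tip outward, and the lean stays. I can use that: about 25° of lean along the tool x axis clears the neck. First I'll see whether the inner limit removes the unwanted 8.6° lean along tool y.

Request:
drive_tool(
  series=[
    [-20, 40, 0, 0],
    [-20, 40, 0, 0],
    [-20, 40, 0, 0],
    [-20, 40, 0, 0],
    [-20, 40, 0, 0],
    [-20, 40, -10, 0],
    [-20, 40, -10, 0],
    [-20, 40, -10, 0],
    [-20, 40, -10, 0],
    [-15, 30, -10, 0],
    [0, 0, 0, 0],
  ],
)

```text
time: 3.4
tool_pos: [146.9, -296.1, 256.5]
tcp_rot: [2.978, 0.0, 0.464]
contact_force: [0.2, 0.4, 0.4]
grip_width: 91.8
```

```bash
cat > o.py <<'E'
from h import *
o=readout.get_obs();R=Ro.from_euler("xyz",o["tcp_rot"]).as_matrix();z=R[:,2]
print(o['time'],o['joint_positions'].round(3),o['tool_pos'].round(1),o['tcp_rot'].round(3),"F",np.round(o['contact_force'],1),"w",round(o["grip_width"],1))
print("lean deg in tool x,y:",[round(np.degrees(np.arcsin(-R[2,i])) ,1) for i in(0,1)],"(neg x = tip forward along +x)", "xhead",np.degrees(np.arctan2(R[1,0],R[0,0])).round(1))
E
python3 o.py
```

```text
3.4 [-1.388 -0.165  2.022  0.05   1.127 -0.299] [ 146.9 -296.1  256.5] [2.978 0.    0.464] F [0.2 0.4 0.4] w 91.8
lean deg in tool x,y: [np.float64(0.0), np.float64(-9.4)] (neg x = tip forward along +x) xhead 26.6
```

Request:
drive_tool(
  series=[
    [0, 0, -40, 0],
    [0, 0, -40, 0],
    [-5, 10, -20, 0],
    [-10, 20, 0, 0],
    [-10, 20, 0, 0],
    [0, 0, 0, 0],
  ],
)

```text
time: 4.0
tool_pos: [122.6, -249.0, 156.9]
tcp_rot: [2.977, 0.001, 0.463]
contact_force: [-1.1, -0.7, 0.2]
grip_width: 91.9
```

```bash
python3 o.py
```

```text
4.0 [-1.46  -0.148  2.32   0.077  0.817 -0.401] [ 122.6 -249.   156.9] [2.977e+00 1.000e-03 4.630e-01] F [-1.1 -0.7  0.2] w 91.9
lean deg in tool x,y: [np.float64(0.0), np.float64(-9.4)] (neg x = tip forward along +x) xhead 26.6
```

Request:
drive_tool(
  series=[
    [10, -20, 40, 0],
    [10, -20, 40, 0],
    [10, -20, 30, -8.5],
    [20, -40, 10, -8.5],
    [20, -40, 10, -8.5],
    [20, -40, 10, -8.5],
    [0, 0, 0, -8.5],
    [0, 0, 0, -8.5],
    [0, 0, 0, -8.5],
    [0, 0, 0, -8.5],
    [0, 0, 0, -8.5],
    [0, 0, 0, -8.5],
  ],
)

```text
time: 5.2
tool_pos: [214.2, -430.7, 297.2]
tcp_rot: [2.978, -0.004, -1.026]
contact_force: [0.3, -0.7, 0.3]
grip_width: 91.8
```

Request:
drive_tool(
  series=[
    [0, 0, 0, -8.5],
    [0, 0, 0, -8.5],
    [0, 0, 0, -8.5],
    [0, 0, 0, -8.5],
    [0, 0, 0, -8.5],
    [20, -40, 0, -8.5],
    [20, -40, 0, -8.5],
    [20, -40, 0, -8.5],
    [20, -40, 0, -8.5],
    [20, -40, 0, -8.5],
    [0, 0, 0, 0],
  ],
)

```text
time: 6.3
tool_pos: [312.5, -630.1, 289.4]
tcp_rot: [2.977, 0.0, -2.489]
contact_force: [0.4, -1.0, -1.6]
grip_width: 91.8
```

```bash
python3 o.py
```

```text
6.3 [-1.199  0.819  0.54  -0.048  1.941  2.847] [ 312.5 -630.1  289.4] [ 2.977  0.    -2.489] F [ 0.4 -1.  -1.6] w 91.8
lean deg in tool x,y: [np.float64(0.0), np.float64(-9.4)] (neg x = tip forward along +x) xhead -142.6
```

Request:
drive_tool(
  series=[
    [15, -30, 0, 0],
    [15, -30, 0, 0],
    [15, -30, 0, 0],
    [10, -20, 0, 0],
    [0, 0, 0, 0],
  ],
)

```text
time: 6.8
tool_pos: [342.1, -688.5, 276.8]
tcp_rot: [3.012, -0.007, -2.483]
contact_force: [0.2, -0.3, 1.9]
grip_width: 91.6
```

```bash
python3 o.py
```

```text
6.8 [-1.192  1.073  0.036 -0.051  2.155  2.837] [ 342.1 -688.5  276.8] [ 3.012 -0.007 -2.483] F [ 0.2 -0.3  1.9] w 91.6
lean deg in tool x,y: [np.float64(-0.4), np.float64(-7.4)] (neg x = tip forward along +x) xhead -142.3
```

Request:
drive_tool(
  series=[
    [15, -30, 0, 0],
    [15, -30, 0, 0],
    [15, -30, 0, 0],
    [15, -30, 0, 0],
    [0, 0, 0, 0],
  ],
)

```text
time: 7.3
tool_pos: [359.2, -725.0, 239.4]
tcp_rot: [3.089, -0.023, -2.482]
contact_force: [1.2, -0.5, -0.1]
grip_width: 92.1
```

```bash
python3 o.py
```

```text
7.3 [-1.191  1.116  0.036 -0.041  2.033  2.845] [ 359.2 -725.   239.4] [ 3.089 -0.023 -2.482] F [ 1.2 -0.5 -0.1] w 92.1
lean deg in tool x,y: [np.float64(-1.3), np.float64(-3.0)] (neg x = tip forward along +x) xhead -142.2
```

Request:
drive_tool(
  series=[
    [15, -30, 0, 0],
    [15, -30, 0, 0],
    [0, 0, 0, 0],
    [-20, 40, 20, 0],
    [-20, 40, 20, 8.5],
    [-20, 40, 20, 8.5],
    [0, 0, 0, 8.5],
    [0, 0, 0, 8.5],
    [0, 0, 0, 8.5],
    [0, 0, 0, 8.5],
    [0, 0, 0, 8.5],
    [0, 0, 0, 8.5],
  ],
)

```text
time: 8.5
tool_pos: [325.2, -659.9, 269.9]
tcp_rot: [3.124, -0.034, -1.333]
contact_force: [-0.6, -0.1, 0.4]
grip_width: 92.1
```

```bash
python3 o.py
```

```text
8.5 [-1.208  0.736  0.739 -0.022  1.634  1.694] [ 325.2 -659.9  269.9] [ 3.124 -0.034 -1.333] F [-0.6 -0.1  0.4] w 92.1
lean deg in tool x,y: [np.float64(-2.0), np.float64(-1.0)] (neg x = tip forward along +x) xhead -76.4
```

Request:
drive_tool(
  series=[
    [10, -20, 40, 6.5],
    [10, -20, 40, 6.5],
    [20, -40, 0, 0],
    [20, -40, 0, 0],
    [20, -40, 0, 0],
    [20, -40, 0, 0],
    [20, -40, 0, 0],
    [20, -40, 0, 0],
    [20, -40, 0, 0],
    [20, -40, 0, 0],
    [20, -40, 0, 0],
    [0, 0, 0, 0],
  ],
)

```text
time: 9.7
tool_pos: [404.8, -821.3, 216.2]
tcp_rot: [3.137, -0.252, -1.17]
contact_force: [0.9, 0.3, -0.5]
grip_width: 92.1
```

```bash
python3 o.py
```

```text
9.7 [-1.197  1.155  0.037  0.002  1.697  1.544] [ 404.8 -821.3  216.2] [ 3.137 -0.252 -1.17 ] F [ 0.9  0.3 -0.5] w 92.1
lean deg in tool x,y: [np.float64(-14.4), np.float64(-0.3)] (neg x = tip forward along +x) xhead -67.0
```

14.4° so far, entirely along tool x. Raising and continuing.

Request:
drive_tool(
  series=[
    [-5, 10, 40, 0],
    [-5, 10, 40, 0],
    [20, -40, 20, 0],
    [20, -40, 20, 0],
    [20, -40, 10, 0],
    [20, -40, 10, 0],
    [20, -40, 0, 0],
    [20, -40, 0, 0],
    [20, -40, 0, 0],
    [0, 0, 0, 0],
  ],
)

```text
time: 10.7
tool_pos: [430.4, -873.3, 253.5]
tcp_rot: [-3.134, -0.464, -1.17]
contact_force: [-0.3, 0.1, -0.1]
grip_width: 91.7
```

```bash
python3 o.py
```

```text
10.7 [-1.198  1.139  0.037  0.02   1.502  1.544] [ 430.4 -873.3  253.5] [-3.134 -0.464 -1.17 ] F [-0.3  0.1 -0.1] w 91.7
lean deg in tool x,y: [np.float64(-26.6), np.float64(0.4)] (neg x = tip forward along +x) xhead -67.0
```

Request:
drive_tool(
  hand=0.7,
  series=[
    [-10, 40, 0, 0],
    [-10, 40, 0, 0],
    [-10, 40, 0, 0],
    [0, 40, 0, 0],
    [0, 40, 0, 8.5],
    [0, 40, 0, 8.5],
    [0, 40, 0, 8.5],
    [0, 40, 0, 8.5],
    [0, 40, 0, 8.5],
    [0, 40, 0, 8.5],
    [0, 40, 0, 8.5],
    [0, 40, 0, 8.5],
  ],
)

```text
time: 11.9
tool_pos: [412.9, -436.6, 261.0]
tcp_rot: [-3.138, -0.469, 0.026]
contact_force: [-0.6, -0.4, 0.5]
grip_width: 27.5
```

```bash
python3 o.py
```

```text
11.9 [-1.171  0.327  1.546  0.483  1.137  0.196] [ 412.9 -436.6  261. ] [-3.138 -0.469  0.026] F [-0.6 -0.4  0.5] w 27.5
lean deg in tool x,y: [np.float64(-26.9), np.float64(0.2)] (neg x = tip forward along +x) xhead 1.5
```

Request:
drive_tool(
  series=[
    [4, 20, 0, 8.5],
    [4, 20, 0, 8.5],
    [4, 20, 0, 8.5],
    [4, 20, 0, 8.5],
    [4, 20, 0, 8.5],
    [4, 20, 0, 8.5],
    [4, 20, 0, 8.5],
    [4, 20, 0, 8.5],
    [2, 33, 0, 0.5],
    [0, 0, 0, 0],
  ],
)

```text
time: 12.9
tool_pos: [447.4, -242.2, 260.4]
tcp_rot: [-3.137, -0.466, 1.218]
contact_force: [0.1, -0.1, 0.3]
grip_width: 27.8
```

```bash
python3 o.py
```

```text
12.9 [-0.896  0.387  1.457  0.392  1.557 -0.601] [ 447.4 -242.2  260.4] [-3.137 -0.466  1.218] F [ 0.1 -0.1  0.3] w 27.8
lean deg in tool x,y: [np.float64(-26.7), np.float64(0.3)] (neg x = tip forward along +x) xhead 69.8
```

Request:
drive_tool(
  series=[
    [0, 0, -35, 0],
    [0, 0, -35, 0],
    [0, 0, -35, 0],
    [0, 0, -35, 0],
    [0, 0, 0, 0],
  ],
)

```text
time: 13.4
tool_pos: [445.8, -244.4, 116.1]
tcp_rot: [-3.129, -0.468, 1.21]
contact_force: [-0.2, 0.8, 0.9]
grip_width: 27.6
```

```bash
python3 o.py
python3 - <<'E'
from h import *
a=optics.capture("scene")["image"][60:320,120:440];b=optics.capture("wrist")["image"]
a=cv2.resize(a,(400,325));b=cv2.resize(b,(400,300));b=cv2.copyMakeBorder(b,0,25,0,0,cv2.BORDER_CONSTANT)
cv2.imwrite("pics/d1.png",np.hstack([a,b]))
E
```

```text
13.4 [-0.901  0.544  1.64   0.413  1.251 -0.732] [ 445.8 -244.4  116.1] [-3.129 -0.468  1.21 ] F [-0.2  0.8  0.9] w 27.6
lean deg in tool x,y: [np.float64(-26.8), np.float64(0.6)] (neg x = tip forward along +x) xhead 69.3
```

View pics/d1.png

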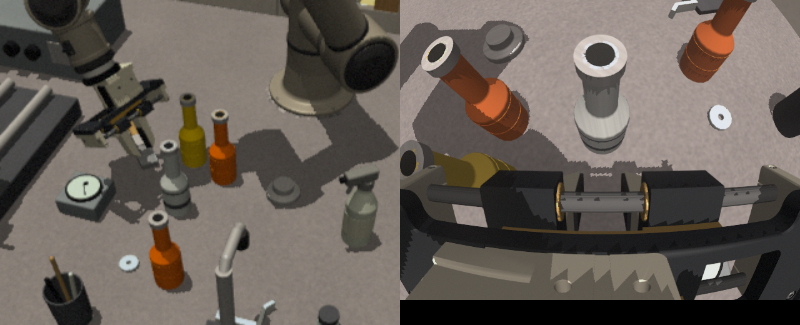

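Request:
drive_tool(
  series=[
    [0, 0, -30, 0],
    [0, 0, -30, 0],
    [0, 0, -25, 0],
    [0, 0, -15, 0],
    [0, 0, 0, 0],
  ],
)

```text
time: 14.0
tool_pos: [447.3, -245.5, 17.9]
tcp_rot: [-3.134, -0.467, 1.212]
contact_force: [0.2, 1.0, 0.7]
grip_width: 27.6
```

```bash
python3 o.py
```

```text
14.0 [-0.9    0.692  1.705  0.455  1.053 -0.833] [ 447.3 -245.5   17.9] [-3.134 -0.467  1.212] F [0.2 1.  0.7] w 27.6
lean deg in tool x,y: [np.float64(-26.7), np.float64(0.4)] (neg x = tip forward along +x) xhead 69.4
```

Request:
drive_tool(
  series=[
    [5.3, 14, 0, 0],
    [5.3, 14, 0, 0],
    [1.8, 4.7, 0, 0],
    [1.8, 4.7, 0, 0],
    [1.8, 4.7, 0, 0],
    [1.8, 4.7, 0, 0],
    [1.8, 4.7, 0, 0],
    [1.8, 4.7, 0, 0],
    [0, 0, 0, 0],
  ],
)

```text
time: 14.9
tool_pos: [468.8, -188.5, 17.7]
tcp_rot: [-3.134, -0.467, 1.212]
contact_force: [0.5, -2.1, 2.2]
grip_width: 27.8
```

```bash
python3 o.py
cat > b.py <<'E'
import sys
from h import *
x0,y0=float(sys.argv[1]),float(sys.argv[2])
def circ(p):
    A=np.c_[2*p[:,:2],np.ones(len(p))]; x=np.linalg.lstsq(A,(p[:,:2]**2).sum(1),rcond=None)[0]; return x[:2].round(1),np.sqrt(x[2]+x[:2]@x[:2]).round(1)
for nm in("top","scene"):
    c=optics.capture(nm);C=cloud(c).reshape(-1,3)
    for lo,hi in((25,75),(105,150),(166,178)):
        q=C[(np.hypot(C[:,0]-x0,C[:,1]-y0)<(45 if lo==25 else 25))&(C[:,2]>lo)&(C[:,2]<hi)]
        if len(q)>8: print(nm,lo,len(q),circ(q),q.mean(0).round(1))
    if len(sys.argv)>3: cv2.imwrite(f"pics/{sys.argv[3]}_{nm}.png",c["image"])
if len(sys.argv)>3: cv2.imwrite(f"pics/{sys.argv[3]}_wrist.png",optics.capture("wrist")["image"])
E
python3 b.py 476 -165 p1
```

```text
14.9 [-0.8    0.668  1.766  0.504  0.989 -0.783] [ 468.8 -188.5   17.7] [-3.134 -0.467  1.212] F [ 0.5 -2.1  2.2] w 27.8
lean deg in tool x,y: [np.float64(-26.7), np.float64(0.4)] (neg x = tip forward along +x) xhead 69.4
scene 25 444 (array([ 471.2, -165.6]), np.float64(37.6)) [ 493.7 -162.5   50. ]
scene 105 165 (array([ 480.8, -156.5]), np.float64(12.5)) [ 488.8 -152.5  128.2]
scene 166 126 (array([ 480.3, -157.1]), np.float64(12.7)) [ 481.1 -156.7  171. ]
```

View pics/p1_wrist.png

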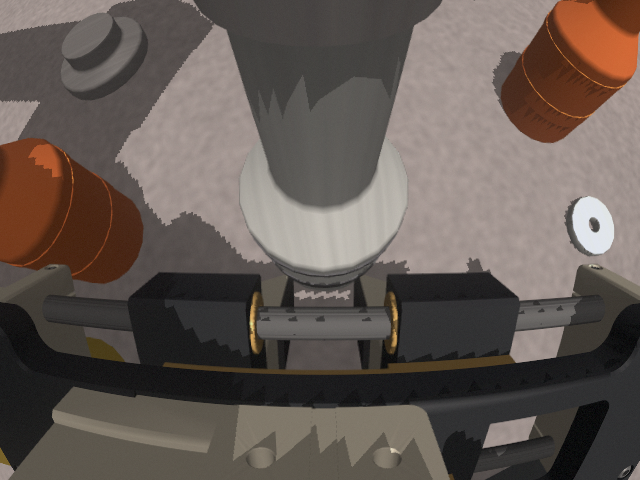

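View pics/p1_scene.png

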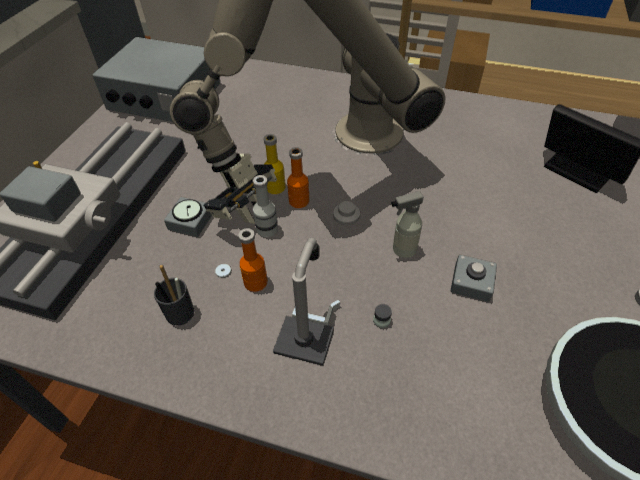

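Contact is low and centred, the bottle is upright, and the gripper body clears the neck. Continuing the push.

Request:
drive_tool(
  series=[
    [1.8, 4.7, 0, 0],
    [2.5, 6.5, 0, 0],
    [2.5, 6.5, 0, 0],
    [2.5, 6.5, 0, 0],
    [2.5, 6.5, 0, 0],
    [2.5, 6.5, 0, 0],
    [2.5, 6.5, 0, 0],
    [2.5, 6.5, 0, 0],
    [2.5, 6.5, 0, 0],
    [2.5, 6.5, 0, 0],
    [2.5, 6.5, 0, 0],
    [0, 0, 0, 0],
  ],
)

```text
time: 16.25
tool_pos: [495.3, -117.9, 17.5]
tcp_rot: [-3.133, -0.467, 1.213]
contact_force: [-0.0, -1.0, 0.2]
grip_width: 27.5
```

```bash
python3 o.py;python3 b.py 508 -88 p2
```

```text
16.25 [-0.664  0.649  1.813  0.565  0.922 -0.709] [ 495.3 -117.9   17.5] [-3.133 -0.467  1.213] F [-0.  -1.   0.2] w 27.5
lean deg in tool x,y: [np.float64(-26.8), np.float64(0.4)] (neg x = tip forward along +x) xhead 69.5
top 25 12 (array([ 518.7, -127. ]), np.float64(4.3)) [ 519.7 -128.2   44. ]
top 166 55 (array([513.3, -92.7]), np.float64(8.4)) [515.2 -94.4 171.6]
scene 25 397 (array([499.6, -92.4]), np.float64(35.1)) [523.4 -87.4  49.4]
scene 105 166 (array([507.5, -85.4]), np.float64(12.5)) [515.7 -82.1 128.4]
scene 166 135 (array([507.1, -86. ]), np.float64(12.5)) [507.9 -85.7 171. ]
```

View pics/p2_wrist.png

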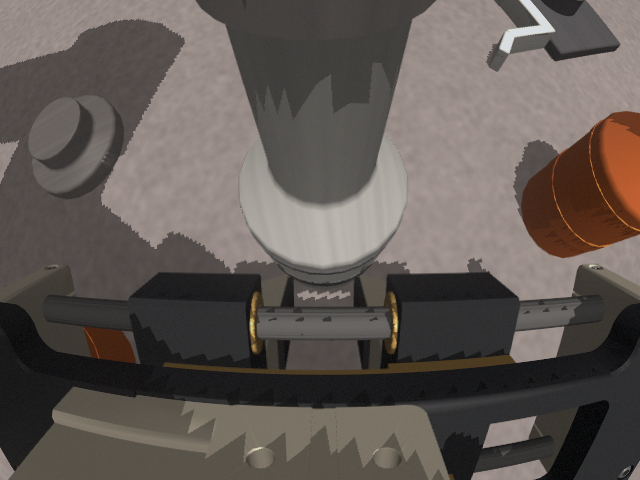

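Request:
drive_tool(
  series=[
    [1.8, 4.7, 0, 0],
    [2.5, 6.5, 0, 0],
    [2.5, 6.5, 0, 0],
    [2.5, 6.5, 0, 0],
    [2.5, 6.5, 0, 0],
    [2.5, 6.5, 0, 0],
    [2.5, 6.5, 0, 0],
    [2.5, 6.5, 0, 0],
    [2.5, 6.5, 0, 0],
    [2.5, 6.5, 0, 0],
    [2.5, 6.5, 0, 0],
  ],
)

```text
time: 17.5
tool_pos: [522.1, -48.9, 17.5]
tcp_rot: [-3.134, -0.466, 1.212]
contact_force: [-1.1, -2.4, -0.6]
grip_width: 27.4
```

Request:
drive_tool(
  series=[
    [2.5, 6.5, 0, 0],
    [2.5, 6.5, 0, 0],
    [2.5, 6.5, 0, 0],
    [2.5, 6.5, 0, 0],
    [2.5, 6.5, 0, 0],
    [2.5, 6.5, 0, 0],
    [1.5, 4, 0, 0],
    [1, 2.5, 0, 0],
    [0, 0, 0, 0],
  ],
)

```text
time: 18.4
tool_pos: [539.5, -3.5, 17.6]
tcp_rot: [-3.133, -0.467, 1.212]
contact_force: [0.3, -0.3, -1.0]
grip_width: 27.6
```

```bash
python3 o.py;python3 b.py 550 29 p3
```

```text
18.4 [-0.424  0.646  1.822  0.652  0.831 -0.554] [539.5  -3.5  17.6] [-3.133 -0.467  1.212] F [ 0.3 -0.3 -1. ] w 27.6
lean deg in tool x,y: [np.float64(-26.7), np.float64(0.4)] (neg x = tip forward along +x) xhead 69.5
top 25 119 (array([556.7,  24.9]), np.float64(33.1)) [535.3  16.5  46.6]
top 105 47 (array([551.1,  26.4]), np.float64(14.1)) [539.5  24.7 125.1]
top 166 190 (array([550.2,  26.4]), np.float64(11.8)) [550.1  26.4 171.8]
scene 25 294 (array([544.9,  25.7]), np.float64(32.4)) [570.2  36.3  49.9]
scene 105 163 (array([551.8,  28.7]), np.float64(12.3)) [560.7  31.1 127.4]
scene 166 156 (array([551.2,  28.5]), np.float64(12.5)) [551.7  28.7 171.1]
```

View pics/p3_scene.png

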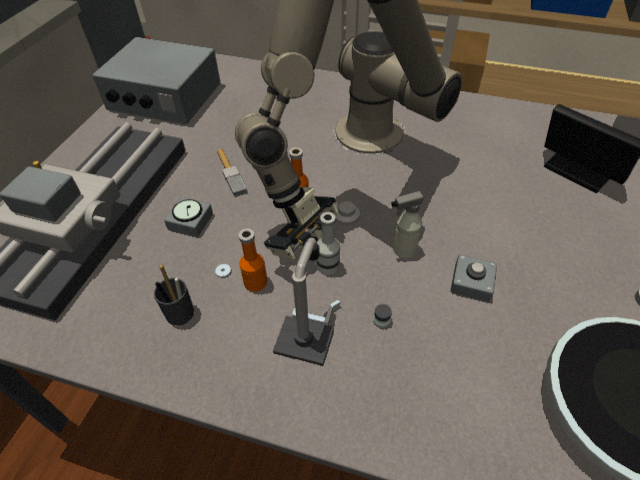

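Request:
drive_tool(
  series=[
    [-4, -10, 0, 0],
    [-6, -16, 0, 0],
    [-6, -16, 5, 0],
    [0, 0, 35, 0],
    [0, 0, 40, 0],
    [0, 0, 40, 0],
    [0, 0, 40, 0],
    [0, 0, 35, 0],
    [-6, 0, 0, -8.4],
    [-10, 10, 0, -8.4],
    [-10, 10, 0, -8.4],
    [-10, 10, 0, -8.4],
  ],
)

```text
time: 19.75
tool_pos: [486.6, -16.6, 212.5]
tcp_rot: [-3.133, -0.467, 0.618]
contact_force: [0.0, 0.7, -0.3]
grip_width: 27.3
```

Request:
drive_tool(
  series=[
    [-5, 10, 0, -8.4],
    [-5, 10, 0, -8.4],
    [0, 10, 0, -8.4],
    [0, 9, 0, -8.4],
    [0, 10, 0, 0],
    [0, 0, 0, 0],
  ],
)

```text
time: 20.35
tool_pos: [476.3, 27.8, 211.6]
tcp_rot: [-3.135, -0.459, 0.123]
contact_force: [0.4, 0.1, -0.2]
grip_width: 27.4
```

```bash
python3 o.py;python3 b.py 550 27 p4
```

```text
20.35 [-0.204  0.047  2.053  0.258  0.622  1.065] [476.3  27.8 211.6] [-3.135 -0.459  0.123] F [ 0.4  0.1 -0.2] w 27.4
lean deg in tool x,y: [np.float64(-26.3), np.float64(0.4)] (neg x = tip forward along +x) xhead 7.0
top 25 90 (array([550.9,  26.6]), np.float64(27.9)) [530.   23.9  52.5]
top 105 48 (array([551.1,  26.2]), np.float64(14.1)) [539.5  24.7 125.2]
top 166 188 (array([550.3,  26.5]), np.float64(11.8)) [550.1  26.4 171.9]
scene 25 283 (array([550.7,  28.6]), np.float64(26.9)) [570.9  36.8  49.4]
scene 105 166 (array([552. ,  28.7]), np.float64(12.1)) [560.5  31.1 127.5]
scene 166 157 (array([551.2,  28.5]), np.float64(12.5)) [551.7  28.6 171.1]
```

View pics/p4_scene.png

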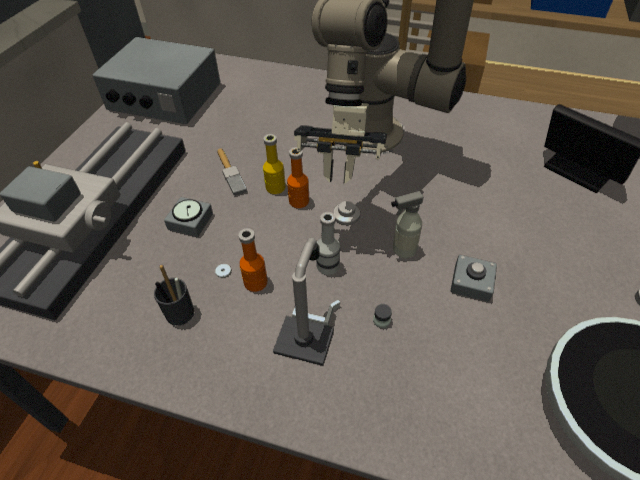

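Request:
drive_tool(
  series=[
    [10, -2, 0, -4.5],
    [11, -1, 0, 0],
    [0, 0, -35, 0],
    [0, 0, -35, 0],
    [0, 0, -30, 0],
    [0, 0, 0, 0],
  ],
)

```text
time: 21.1
tool_pos: [495.7, 24.0, 107.7]
tcp_rot: [-3.133, -0.451, 0.042]
contact_force: [-0.6, 0.4, 0.9]
grip_width: 27.6
```

```bash
python3 o.py
```

```text
21.1 [-0.172  0.27   2.155  0.357  0.294  1.034] [495.7  24.  107.7] [-3.133 -0.451  0.042] F [-0.6  0.4  0.9] w 27.6
lean deg in tool x,y: [np.float64(-25.8), np.float64(0.5)] (neg x = tip forward along +x) xhead 2.4
```

Request:
drive_tool(
  series=[
    [0, 0, -20, 0],
    [0, 0, -20, 0],
    [0, 0, 0, 0],
  ],
)

```text
time: 21.4
tool_pos: [504.1, 19.5, 90.9]
tcp_rot: [-3.121, -0.435, 0.043]
contact_force: [0.4, 0.1, -0.6]
grip_width: 27.3
```

```bash
python3 o.py
```

```text
21.4 [-0.188  0.321  2.139  0.425  0.285  0.951] [504.1  19.5  90.9] [-3.121 -0.435  0.043] F [ 0.4  0.1 -0.6] w 27.3
lean deg in tool x,y: [np.float64(-24.9), np.float64(1.1)] (neg x = tip forward along +x) xhead 2.4
```

```bash
cat > kin.py <<'E'
import numpy as np
from scipy.spatial.transform import Rotation as Ro
from scipy.optimize import least_squares
D=np.array([
[-1.253,.3426,1.5249,0,1.2754,-.146,234.76,-469.18,226.11,-3.1402,-.0002,.4638],
[-1.2158,.7038,.7196,.0175,1.5692,-.1078,340,-681.4,304,2.992,-.001,.464],
[-1.388,-.165,2.022,.05,1.127,-.299,146.9,-296.1,256.5,2.978,0,.464],
[-1.46,-.148,2.32,.077,.817,-.401,122.6,-249,156.9,2.977,.001,.463],
[-1.199,.819,.54,-.048,1.941,2.847,312.5,-630.1,289.4,2.977,0,-2.489],
[-1.192,1.073,.036,-.051,2.155,2.837,342.1,-688.5,276.8,3.012,-.007,-2.483],
[-1.208,.736,.739,-.022,1.634,1.694,325.2,-659.9,269.9,3.124,-.034,-1.333],
[-1.197,1.155,.037,.002,1.697,1.544,404.8,-821.3,216.2,3.137,-.252,-1.17],
[-1.198,1.139,.037,.02,1.502,1.544,430.4,-873.3,253.5,-3.134,-.464,-1.17],
[-1.171,.327,1.546,.483,1.137,.196,412.9,-436.6,261,-3.138,-.469,.026],
[-.896,.387,1.457,.392,1.557,-.601,447.4,-242.2,260.4,-3.137,-.466,1.218],
[-.9,.692,1.705,.455,1.053,-.833,447.3,-245.5,17.9,-3.134,-.467,1.212],
[-.8,.668,1.766,.504,.989,-.783,468.8,-188.5,17.7,-3.134,-.467,1.212],
[-.664,.649,1.813,.565,.922,-.709,495.3,-117.9,17.5,-3.133,-.467,1.213],
[-.424,.646,1.822,.652,.831,-.554,539.5,-3.5,17.6,-3.133,-.467,1.212],
[-.204,.047,2.053,.258,.622,1.065,476.3,27.8,211.6,-3.135,-.459,.123],
[-.172,.27,2.155,.357,.294,1.034,495.7,24,107.7,-3.133,-.451,.042],
[-.188,.321,2.139,.425,.285,.951,504.1,19.5,90.9,-3.121,-.435,.043]])
P0=np.array([0,0,300,0,0,400,0,-76,400,0,0,250,0],float)
def fk(q,P):
    E=lambda a,t:Ro.from_euler(a,t).as_matrix()
    R1=E("z",q[0]);R2=E("y",q[1]);R3=E("y",q[2]);R4=E("z",q[3]);R5=E("y",q[4]);R6=E("z",q[5]+P[12])
    R=R1@R2@R3@R4@R5@R6
    p=R1@(np.array([P[0],P[7],P[2]])+R2@(np.array([P[3],0,P[5]])+R3@(np.array([P[6],P[1],P[8]])+R4@R5@np.array([P[9],P[10],P[11]]))))
    return p,R
def fit():
    best=None
    for s in(np.pi/2,-np.pi/2):
        p0=P0.copy();p0[12]=s
        def res(P):
            r=[]
            for d in D:
                p,R=fk(d[:6],P);T=Ro.from_euler("xyz",d[9:]).as_matrix()
                r+=list(p-d[6:9])+list(200*Ro.from_matrix(T.T@R).as_rotvec())
            return np.array(r)
        f=least_squares(res,p0,loss="soft_l1",f_scale=3)
        if best is None or f.cost<best.cost: best=f
    return best,res
if __name__=="__main__":
    b,res=fit();print(b.cost,b.x.round(2));print(np.abs(res(b.x).reshape(-1,6)).max(1).round(1));np.save("kin.npy",b.x)
E
python3 kin.py
```

```text
0.9550336294325241 [ 1.2000e-01  5.3250e+01  2.2285e+02  2.0000e-02  0.0000e+00  5.0612e+02
  4.6470e+01  2.3100e+01  3.7950e+02  1.0000e-02  1.3000e-01  3.1802e+02
 -3.6130e+01]
[0.1 0.1 0.2 0.2 0.3 0.2 0.3 0.3 0.2 0.2 0.3 0.2 0.2 0.2 0.2 0.2 0.2 0.3]
```

```bash
cat > ik.py <<'E'
from kin import *
P=np.load("kin.npy")
lo=np.array([-2.53,-.77,.04,-1,.28,-3.11]);hi=np.array([2.53,2.02,2.7,4.14,2.66,3.11])
def target(phi,t): # tool x heading phi(deg), lean t(deg) tip forward
    return Ro.from_euler("xyz",[np.pi,-np.radians(t),np.radians(phi)]).as_matrix()
def ik(p,R):
    best=None
    for q0 in([-.3,.6,1.8,.5,.9,0],[-.2,.3,2.1,.3,.4,1],[0,.6,1.6,-.5,.9,1.5],[-.1,.6,1.6,1.2,.6,0],[.2,.6,1.6,-.7,.7,2.2]):
        f=least_squares(lambda q:np.r_[(fk(q,P)[0]-p)/100,Ro.from_matrix(R.T@fk(q,P)[1]).as_rotvec()],q0,bounds=(lo,hi))
        if best is None or f.cost<best.cost: best=f
        if best.cost<1e-8: break
    return best
if __name__=="__main__":
    import sys
    for t in (20,26):
        for phi in range(-90,91,15):
            row=[]
            for x in (517,580,644):
                b=ik(np.array([x,28.,18]),target(phi,t)); row.append("%s j4 %.2f j5 %.2f"%("ok " if b.cost<1e-7 else "-- ",b.x[3],b.x[4]))
            print(t,phi,row)
E
python3 ik.py
```

```text
20 -90 ['--  j4 -0.18 j5 0.79', '--  j4 -0.19 j5 0.90', '--  j4 -0.21 j5 1.02']
20 -75 ['--  j4 -0.34 j5 0.72', '--  j4 -0.35 j5 0.81', '--  j4 -0.36 j5 0.91']
20 -60 ['--  j4 -0.52 j5 0.60', 'ok  j4 -0.52 j5 0.67', 'ok  j4 -0.46 j5 0.76']
20 -45 ['ok  j4 -0.62 j5 0.46', 'ok  j4 -0.52 j5 0.54', 'ok  j4 -0.45 j5 0.63']
20 -30 ['ok  j4 -0.58 j5 0.33', 'ok  j4 -0.45 j5 0.41', 'ok  j4 -0.37 j5 0.51']
20 -15 ['--  j4 -0.30 j5 0.28', 'ok  j4 -0.24 j5 0.32', 'ok  j4 -0.19 j5 0.43']
20 0 ['--  j4 0.16 j5 0.28', 'ok  j4 0.12 j5 0.30', 'ok  j4 0.08 j5 0.40']
20 15 ['--  j4 0.57 j5 0.28', 'ok  j4 0.41 j5 0.36', 'ok  j4 0.31 j5 0.45']
20 30 ['ok  j4 0.67 j5 0.39', 'ok  j4 0.54 j5 0.46', 'ok  j4 0.44 j5 0.55']
20 45 ['ok  j4 0.65 j5 0.52', 'ok  j4 0.56 j5 0.59', 'ok  j4 0.48 j5 0.67']
20 60 ['ok  j4 0.59 j5 0.65', 'ok  j4 0.53 j5 0.72', 'ok  j4 0.47 j5 0.80']
20 75 ['ok  j4 0.51 j5 0.77', 'ok  j4 0.47 j5 0.85', 'ok  j4 0.44 j5 0.94']
20 90 ['ok  j4 0.44 j5 0.88', 'ok  j4 0.41 j5 0.97', 'ok  j4 0.39 j5 1.07']
26 -90 ['--  j4 -0.22 j5 0.82', '--  j4 -0.24 j5 0.94', '--  j4 -0.27 j5 1.07']
26 -75 ['
[... 221 characters left out ...]
j5 0.57']
26 -30 ['--  j4 -1.00 j5 0.28', 'ok  j4 -0.84 j5 0.32', 'ok  j4 -0.65 j5 0.40']
26 -15 ['--  j4 -0.74 j5 0.28', '--  j4 -0.51 j5 0.28', '--  j4 -0.40 j5 0.28']
26 0 ['--  j4 0.36 j5 0.28', '--  j4 0.22 j5 0.28', '--  j4 0.16 j5 0.28']
26 15 ['--  j4 1.24 j5 0.28', '--  j4 0.85 j5 0.28', 'ok  j4 0.63 j5 0.32']
26 30 ['ok  j4 1.11 j5 0.37', 'ok  j4 0.90 j5 0.41', 'ok  j4 0.73 j5 0.47']
26 45 ['ok  j4 0.93 j5 0.52', 'ok  j4 0.81 j5 0.57', 'ok  j4 0.70 j5 0.63']
26 60 ['ok  j4 0.77 j5 0.67', 'ok  j4 0.70 j5 0.73', 'ok  j4 0.64 j5 0.80']
26 75 ['ok  j4 0.64 j5 0.81', 'ok  j4 0.60 j5 0.88', 'ok  j4 0.56 j5 0.96']
26 90 ['ok  j4 0.53 j5 0.95', 'ok  j4 0.51 j5 1.03', 'ok  j4 0.49 j5 1.12']
```

Run:
```python
from ik import *
for t in (22,23.5,25):
    for phi in (5,10,15,20,25,30):
        row=[]
        for x in (517,550,580,610,645):
            b=ik(np.array([x,28.,26]),target(phi,t)); row.append("%s %.2f"%("ok" if b.cost<1e-7 else "--",b.x[4]))
        print(t,phi,row)
```

```text
22 5 ['-- 0.28', '-- 0.28', '-- 0.28', 'ok 0.32', 'ok 0.37']
22 10 ['-- 0.28', '-- 0.28', 'ok 0.30', 'ok 0.34', 'ok 0.39']
22 15 ['-- 0.28', 'ok 0.29', 'ok 0.33', 'ok 0.37', 'ok 0.42']
22 20 ['ok 0.30', 'ok 0.33', 'ok 0.37', 'ok 0.41', 'ok 0.45']
22 25 ['ok 0.34', 'ok 0.38', 'ok 0.41', 'ok 0.45', 'ok 0.49']
22 30 ['ok 0.39', 'ok 0.42', 'ok 0.45', 'ok 0.49', 'ok 0.53']
23.5 5 ['-- 0.28', '-- 0.28', '-- 0.28', '-- 0.28', 'ok 0.33']
23.5 10 ['-- 0.28', '-- 0.28', '-- 0.28', 'ok 0.30', 'ok 0.35']
23.5 15 ['-- 0.28', '-- 0.28', 'ok 0.30', 'ok 0.34', 'ok 0.39']
23.5 20 ['ok 0.28', 'ok 0.31', 'ok 0.34', 'ok 0.38', 'ok 0.42']
23.5 25 ['ok 0.33', 'ok 0.36', 'ok 0.39', 'ok 0.42', 'ok 0.47']
23.5 30 ['ok 0.38', 'ok 0.41', 'ok 0.44', 'ok 0.47', 'ok 0.51']
25 5 ['-- 0.28', '-- 0.28', '-- 0.28', '-- 0.28', 'ok 0.29']
25 10 ['-- 0.28', '-- 0.28', '-- 0.28', '-- 0.28', 'ok 0.32']
25 15 ['-- 0.28', '-- 0.28', '-- 0.28', 'ok 0.31', 'ok 0.35']
25 20 ['-- 0.28', 'ok 0.30', 'ok 0.32', 'ok 0.35', 'ok 0.40']
25 25 ['ok 0.33', 'ok 0.35', 'ok 0.37', 'ok 0.40', 'ok 0.44']
25 30 ['ok 0.38', 'ok 0.40', 'ok 0.42', 'ok 0.45', 'ok 0.49']
```

Request:
drive_tool(
  hand=0.63,
  series=[
    [-5, 0, 35, 0],
    [-5, 0, 40, 0],
    [0, 0, 35, 0],
    [0, -5, 0, 7],
    [0, -5, 0, 7],
    [4, -5, 0, 7],
    [4, -5, 0, 6.6],
    [0, 0, 0, 0],
  ],
)

```text
time: 22.2
tool_pos: [501.8, -1.0, 201.6]
tcp_rot: [-3.124, -0.434, 0.507]
contact_force: [0.3, 0.3, 0.1]
grip_width: 34.0
```

```bash
python3 o.py
```

```text
22.2 [-0.376  0.164  1.938  0.475  0.826  0.396] [501.8  -1.  201.6] [-3.124 -0.434  0.507] F [0.3 0.3 0.1] w 34.0
lean deg in tool x,y: [np.float64(-24.9), np.float64(0.9)] (neg x = tip forward along +x) xhead 29.0
```

Request:
drive_tool(
  series=[
    [0, 0, -35, 1],
    [0, 0, -35, 0],
    [0, 0, -35, 0],
    [0, 0, -35, 0],
    [0, 0, -25, 0],
    [0, 0, -18, 0],
    [0, 0, 0, 0],
  ],
)

```text
time: 22.9
tool_pos: [499.4, 1.7, 15.8]
tcp_rot: [-3.118, -0.43, 0.521]
contact_force: [-1.7, -0.4, 0.9]
grip_width: 34.3
```

```bash
python3 o.py; python3 b.py 550 27 p5
```

```text
22.9 [-0.376  0.519  2.137  1.019  0.411 -0.264] [499.4   1.7  15.8] [-3.118 -0.43   0.521] F [-1.7 -0.4  0.9] w 34.3
lean deg in tool x,y: [np.float64(-24.7), np.float64(1.2)] (neg x = tip forward along +x) xhead 29.8
top 25 96 (array([551.1,  26.6]), np.float64(28.0)) [529.2  23.5  51. ]
top 105 48 (array([550.7,  26.4]), np.float64(13.7)) [539.5  24.7 124.8]
top 166 188 (array([550.1,  26.3]), np.float64(11.7)) [550.1  26.3 171.7]
scene 25 286 (array([551.1,  28.7]), np.float64(26.6)) [571.1  36.6  49.3]
scene 105 162 (array([552.2,  28.8]), np.float64(12.0)) [560.5  31.3 127. ]
scene 166 157 (array([551. ,  28.4]), np.float64(12.5)) [551.8  28.7 171.1]
```

View pics/p5_wrist.png

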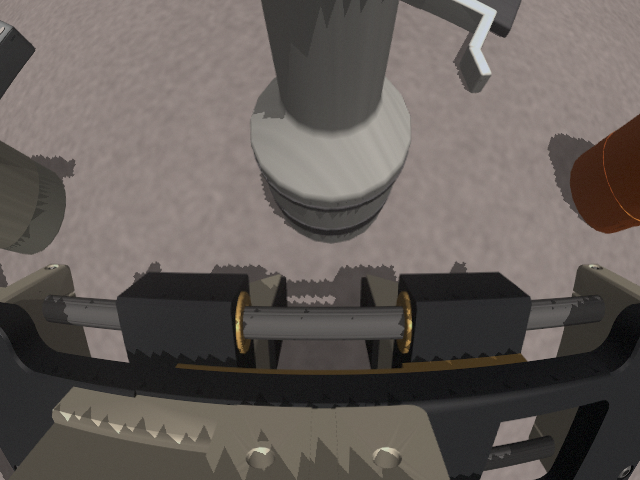

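Request:
drive_tool(
  series=[
    [10, 4, 1, 0],
    [10.5, 4.4, 1, 0],
    [5, 0.2, 0, 0],
    [5, 0.2, 0, 0],
    [5, 0.2, 0, 0],
    [5, 0.2, 0, 0],
    [5, 0.2, 0, 0],
    [5, 0.2, 0, 0],
    [0, 0, 0, 0],
  ],
)

```text
time: 23.95
tool_pos: [551.1, 10.7, 19.8]
tcp_rot: [-3.121, -0.433, 0.525]
contact_force: [-2.8, 0.6, 1.4]
grip_width: 33.8
```

```bash
python3 o.py; python3 b.py 580 29 p6
```

```text
23.95 [-0.313  0.559  2.006  0.876  0.438 -0.05 ] [551.1  10.7  19.8] [-3.121 -0.433  0.525] F [-2.8  0.6  1.4] w 33.8
lean deg in tool x,y: [np.float64(-24.8), np.float64(1.1)] (neg x = tip forward along +x) xhead 30.1
top 25 51 (array([575. ,  24.6]), np.float64(27.5)) [558.2  24.9  58.7]
top 105 57 (array([576.2,  26.3]), np.float64(13.6)) [565.4  24.9 126.6]
top 166 189 (array([575.9,  26.2]), np.float64(11.9)) [575.8  26.2 172. ]
scene 25 327 (array([573.7,  27.1]), np.float64(29.5)) [596.2  34.1  49.8]
scene 105 173 (array([577.3,  28.4]), np.float64(12.6)) [586.   31.1 128.4]
scene 166 162 (array([576.8,  28.4]), np.float64(12.4)) [577.5  28.7 171.3]
```

View pics/p6_wrist.png

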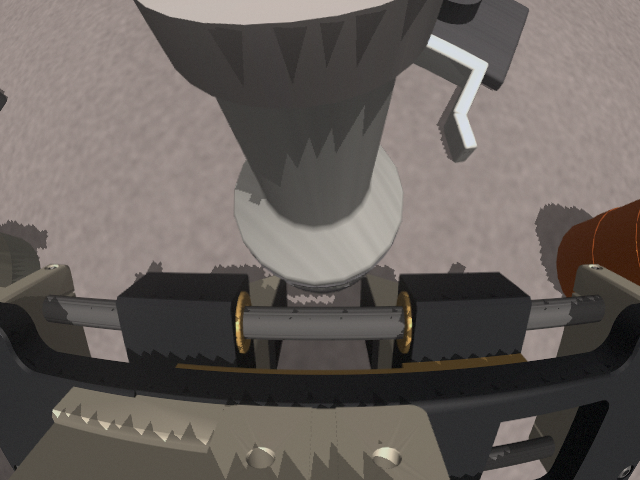

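Request:
drive_tool(
  series=[
    [4, 0.4, 0, 0],
    [5, 0.5, 0, 0],
    [5, 0.5, 0, 0],
    [5, 0.5, 0, 0],
    [5, 0.5, 0, 0],
    [5, 0.5, 0, 0],
    [5, 0.5, 0, 0],
    [5, 0.5, 0, 0],
    [5, 0.5, 0, 0],
    [4, 0.4, 0, 0],
    [0, 0, 0, 0],
  ],
)

```text
time: 25.2
tool_pos: [599.2, 15.3, 19.1]
tcp_rot: [-3.121, -0.433, 0.524]
contact_force: [-1.6, 0.2, 0.9]
grip_width: 33.5
```

```bash
python3 o.py; python3 b.py 623 32 p7
```

```text
25.2 [-0.273  0.611  1.877  0.76   0.474  0.115] [599.2  15.3  19.1] [-3.121 -0.433  0.524] F [-1.6  0.2  0.9] w 33.5
lean deg in tool x,y: [np.float64(-24.8), np.float64(1.1)] (neg x = tip forward along +x) xhead 30.0
top 25 54 (array([624.4,  29.1]), np.float64(28.4)) [607.9  30.1  54.4]
top 105 71 (array([624.8,  30.8]), np.float64(14.0)) [614.1  29.4 126.4]
top 166 190 (array([624.1,  30.7]), np.float64(12.0)) [624.   30.6 171.9]
scene 25 367 (array([616. ,  30.3]), np.float64(34.6)) [639.9  35.1  50. ]
scene 105 144 (array([625.1,  33.2]), np.float64(12.6)) [633.3  38.4 125.4]
scene 166 120 (array([623.9,  35.5]), np.float64(11.1)) [623.5  37.3 171.2]
```

View pics/p7_wrist.png

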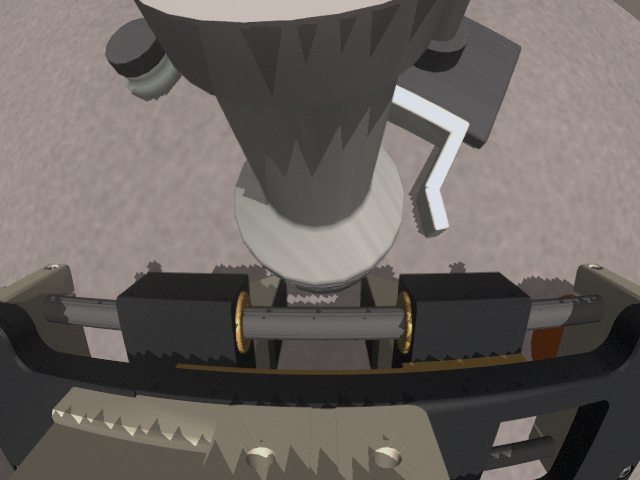

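Request:
drive_tool(
  series=[
    [-3, -1.6, 0, 0],
    [-2.1, 3.7, 1, -6],
    [-2.1, 3.8, 1, -6],
    [0, 0, 0, 0],
  ],
)

```text
time: 25.75
tool_pos: [591.0, 22.1, 21.0]
tcp_rot: [-3.121, -0.432, 0.315]
contact_force: [0.8, -0.3, 0.3]
grip_width: 34.0
```

```bash
python3 o.py; python3 b.py 624 32
```

```text
25.75 [-0.219  0.582  1.94   0.761  0.341  0.345] [591.   22.1  21. ] [-3.121 -0.432  0.315] F [ 0.8 -0.3  0.3] w 34.0
lean deg in tool x,y: [np.float64(-24.8), np.float64(1.1)] (neg x = tip forward along +x) xhead 18.0
top 25 77 (array([624.9,  30.8]), np.float64(27.9)) [605.6  28.5  59.7]
top 105 70 (array([624.6,  30.8]), np.float64(13.9)) [614.1  29.5 126.2]
top 166 190 (array([624.3,  30.8]), np.float64(12.0)) [624.   30.9 171.8]
scene 25 362 (array([615.5,  29.9]), np.float64(35.1)) [639.5  37.   50.4]
scene 105 143 (array([625.4,  33.2]), np.float64(12.6)) [633.3  38.5 125.2]
scene 166 122 (array([623.7,  35.7]), np.float64(11.2)) [623.4  37.4 170.9]
```

Request:
drive_tool(
  series=[
    [4, 0.3, 0, 0],
    [5, 0.2, 0, 0],
    [5, 0.2, 0, 0],
    [5, 0.2, 0, 0],
    [5, 0.2, 0, 0],
    [5, 0.2, 0, 0],
    [5, 0.2, 0, 0],
    [5, 0.2, 0, 0],
    [4, 0.2, 0, 0],
    [0, 0, 0, 0],
  ],
)

```text
time: 26.85
tool_pos: [635.7, 23.0, 21.1]
tcp_rot: [-3.122, -0.434, 0.315]
contact_force: [-0.6, 0.5, -0.1]
grip_width: 34.4
```

```bash
python3 o.py; python3 b.py 665 33 p8
```

```text
26.85 [-0.198  0.631  1.818  0.631  0.388  0.502] [635.7  23.   21.1] [-3.122 -0.434  0.315] F [-0.6  0.5 -0.1] w 34.4
lean deg in tool x,y: [np.float64(-24.8), np.float64(1.0)] (neg x = tip forward along +x) xhead 18.0
top 25 21 (array([675.6,  33.9]), np.float64(34.9)) [653.2  44.5  55.8]
top 105 75 (array([663.9,  32.4]), np.float64(13.5)) [653.3  31.  126.8]
top 166 153 (array([661.9,  32.2]), np.float64(11.4)) [660.7  32.1 171.7]
scene 25 322 (array([656.1,  30.6]), np.float64(34.8)) [678.   44.6  50.8]
scene 105 174 (array([664.7,  34.6]), np.float64(12.8)) [673.7  38.  128.1]
scene 166 88 (array([664.9,  35.6]), np.float64(12.8)) [670.1  40.4 170.1]
```

View pics/p8_wrist.png

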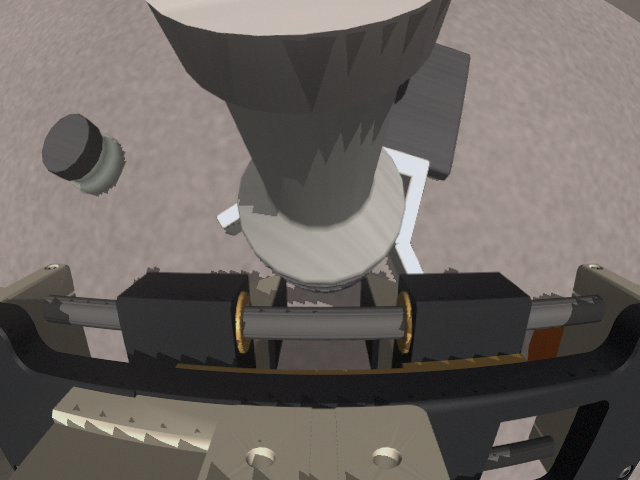

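Request:
drive_tool(
  series=[
    [2, 0.1, 0, 0],
    [2, 0.1, 0, 0],
    [2, 0.1, 0, 0],
    [2, 0.1, 0, 0],
    [2, 0.1, 0, 0],
    [0, 0, 0, 0],
  ],
)

```text
time: 27.6
tool_pos: [645.3, 23.6, 21.1]
tcp_rot: [-3.122, -0.433, 0.315]
contact_force: [-1.8, 0.8, -0.3]
grip_width: 34.7
```

Request:
drive_tool(
  series=[
    [1, 0, 0, 0],
    [1, 0, 0, 0],
    [0, 0, 0, 0],
  ],
)

```text
time: 27.9
tool_pos: [647.0, 23.6, 21.0]
tcp_rot: [-3.121, -0.433, 0.315]
contact_force: [-2.7, 0.3, 0.4]
grip_width: 33.9
```

```bash
python3 o.py; python3 b.py 676 33 p9
```

```text
27.9 [-0.192  0.645  1.785  0.601  0.402  0.539] [647.   23.6  21. ] [-3.121 -0.433  0.315] F [-2.7  0.3  0.4] w 33.9
lean deg in tool x,y: [np.float64(-24.8), np.float64(1.1)] (neg x = tip forward along +x) xhead 18.0
top 25 28 (array([687.9,  32.8]), np.float64(36.1)) [672.3  54.6  51. ]
top 105 77 (array([674.8,  32.9]), np.float64(13.4)) [664.2  32.  127.2]
top 166 99 (array([673.5,  32.9]), np.float64(12.6)) [667.7  32.4 171.3]
scene 25 297 (array([667.2,  30. ]), np.float64(35.4)) [689.   47.7  50.3]
scene 105 186 (array([674.9,  34.9]), np.float64(13.3)) [684.1  38.1 127.5]
scene 166 122 (array([678.2,  38.7]), np.float64(10.2)) [679.9  39.4 171.1]
```

View pics/p9_wrist.png

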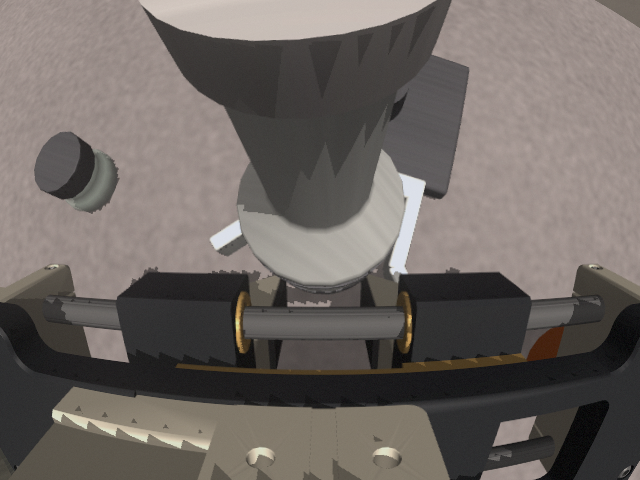

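Request:
drive_tool(
  series=[
    [0.8, 0, 0, 0],
    [0.8, 0, 0, 0],
    [0, 0, 0, 0],
  ],
)

```text
time: 28.35
tool_pos: [648.0, 23.7, 20.9]
tcp_rot: [-3.121, -0.432, 0.315]
contact_force: [-6.8, -0.4, 3.2]
grip_width: 33.9
```

Request:
drive_tool(
  series=[
    [0.8, 0, 0, 0],
    [0, 0, 0, 0],
  ],
)

```text
time: 28.55
tool_pos: [648.2, 23.8, 20.7]
tcp_rot: [-3.12, -0.431, 0.315]
contact_force: [-9.7, -1.8, 4.9]
grip_width: 33.9
```

Request:
drive_tool(
  series=[
    [0.8, 0, 0, 0],
    [0, 0, 0, 0],
  ],
)

```text
time: 28.75
tool_pos: [648.4, 23.9, 20.6]
tcp_rot: [-3.12, -0.43, 0.315]
contact_force: [-12.7, -1.7, 7.1]
grip_width: 33.9
```

Request:
drive_tool(
  series=[
    [-3, -0.9, 0, 0],
    [-10, -3, 0, 0],
    [-15, -5, 0, 0],
    [-20, -6, 3, 0],
    [0, 0, 0, 0],
  ],
)

```text
time: 29.25
tool_pos: [601.1, 8.1, 24.2]
tcp_rot: [-3.122, -0.433, 0.313]
contact_force: [0.2, -0.2, -0.2]
grip_width: 34.0
```

```bash
python3 o.py; python3 b.py 677 33.5 p10
python3 - <<'E'
import cv2,numpy as np
a=cv2.resize(cv2.imread("pics/p10_top.png")[100:260,240:440],None,fx=2,fy=2,interpolation=cv2.INTER_CUBIC)
b=cv2.resize(cv2.imread("pics/p10_scene.png")[190:390,230:430],(400,400),interpolation=cv2.INTER_CUBIC)
cv2.imwrite("pics/p10c.png",np.hstack([cv2.copyMakeBorder(a,0,80,0,0,0),b]))
E
```

```text
29.25 [-0.243  0.588  1.909  0.723  0.368  0.366] [601.1   8.1  24.2] [-3.122 -0.433  0.313] F [ 0.2 -0.2 -0.2] w 34.0
lean deg in tool x,y: [np.float64(-24.8), np.float64(1.0)] (neg x = tip forward along +x) xhead 18.0
top 25 154 (array([683.6,  32.7]), np.float64(34.5)) [655.9  30.   49.7]
top 105 81 (array([675.3,  32.8]), np.float64(13.4)) [664.7  31.4 127.4]
top 166 93 (array([674.5,  33. ]), np.float64(12.8)) [668.4  32.6 171.3]
scene 25 265 (array([677.4,  36.9]), np.float64(25.2)) [694.9  47.9  50.5]
scene 105 178 (array([676.,  35.]), np.float64(13.1)) [685.   38.2 127.4]
scene 166 127 (array([678.7,  38.7]), np.float64(10.4)) [680.   39.  170.7]
```

View pics/p10c.png

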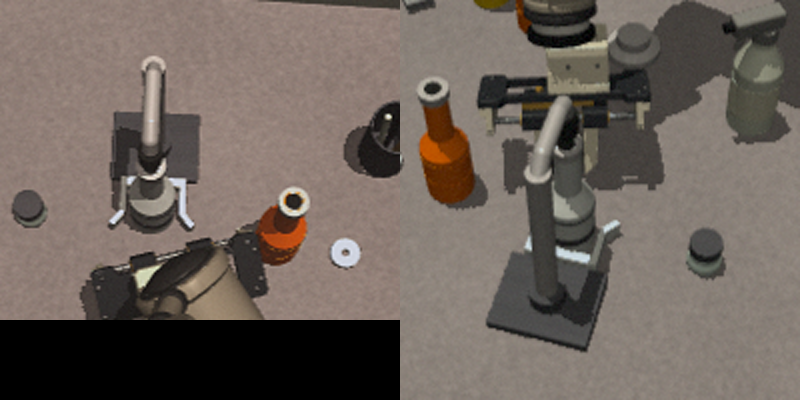

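View pics/p10_wrist.png

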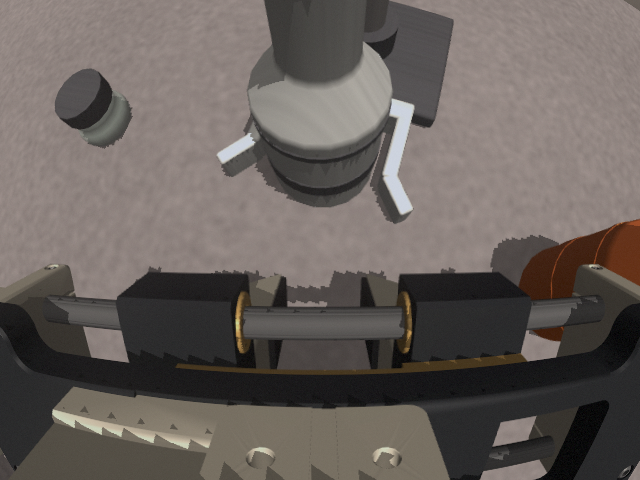

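```bash
cat > w.py <<'E'
from g import *
from scipy.optimize import least_squares
c=optics.capture("wrist"); C=wcloud(c)[c["depth"]>0]
nr=C[(np.hypot(C[:,0]-677,C[:,1]-33)<100)]
bz=nr[(abs(nr[:,2])<3)];print("bench",len(bz),np.median(C[(abs(C[:,2])<8),2]))
q=nr[(nr[:,2]>30)&(nr[:,2]<74)&(np.hypot(nr[:,0]-677,nr[:,1]-33)<36)]
r=least_squares(lambda x:np.hypot(q[:,0]-x[0],q[:,1]-x[1])-28,[677,33],loss="soft_l1");print("bottle",len(q),r.x.round(2))
q=nr[(nr[:,2]>105)&(nr[:,2]<150)&(np.hypot(nr[:,0]-677,nr[:,1]-33)<36)]
if len(q)>20:
    r=least_squares(lambda x:np.hypot(q[:,0]-x[0],q[:,1]-x[1])-14.5,[677,33],loss="soft_l1");print("neck",len(q),r.x.round(2))
q=nr[(abs(nr[:,2]-22)<2.5)&(np.hypot(nr[:,0]-677,nr[:,1]-33)>31)&(nr[:,0]<725)]
L=[((32,-37),(32,37)),((-7,37),(32,37)),((-7,-37),(32,-37)),((-22.5,47.5),(-7,37)),((-22.5,-47.5),(-7,-37))]
def segd(q,a,b):
    a,b=np.array(a),np.array(b);tt=np.clip((q-a)@(b-a)/((b-a)@(b-a)),0,1);return np.linalg.norm(q-a-tt[:,None]*(b-a),axis=1)
def loc(x):
    cc,ss=np.cos(x[2]),np.sin(x[2]);return (q[:,:2]-x[:2])@np.array([[cc,-ss],[ss,cc]])
r=least_squares(lambda x:np.maximum(0,np.min([segd(loc(x),*s) for s in L],0)-3.5),[678,33,.03],loss="soft_l1",f_scale=1)
print("fork",len(q),r.x.round(3),r.cost)
np.save("forkw.npy",q)
im=np.full((560,560,3),255,np.uint8)
T=lambda p:(int(280-(p[1]-33)*4),int(280-(p[0]-680)*4))
for p in q: cv2.circle(im,T(p),1,(0,0,200),-1)
cc,ss=np.cos(r.x[2]),np.sin(r.x[2]);Rm=np.array([[cc,-ss],[ss,cc]])
for a,b in L: cv2.line(im,T(r.x[:2]+Rm@np.array(a)),T(r.x[:2]+Rm@np.array(b)),(0,160,0),1)
cv2.imwrite("pics/forkfit.png",im)
E
python3 w.py
```

```text
bench 43904 -1.150966989500077
bottle 4351 [676.79  32.71]
neck 5994 [677.07  32.79]
fork 2485 [6.78866e+02 3.26890e+01 2.10000e-02] 1536.3147541858025
```

View pics/forkfit.png

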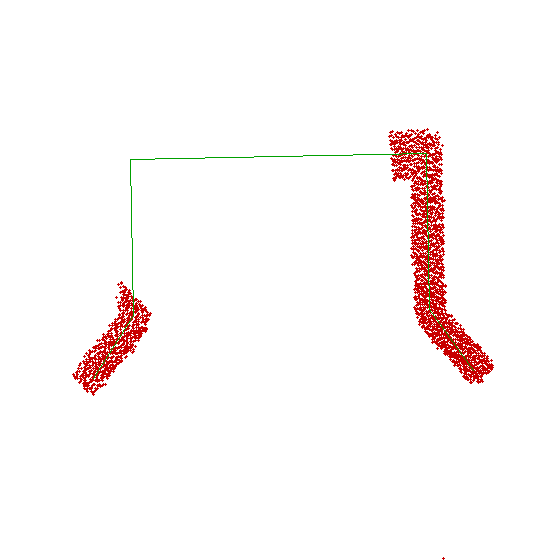

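Run:
```python
from ik import *
for phi in (30,45,60,75,90,105):
    row=[]
    for z in (57,75,220):
        b=ik(np.array([505,368.,z]),target(phi,24.9)); row.append("%s %s"%("ok" if b.cost<1e-7 else "--",b.x.round(2)))
    print(phi,row)
```

```text
30 ['ok [0.5  0.54 1.85 0.03 0.31 1.52]', 'ok [0.5  0.51 1.84 0.03 0.36 1.53]', 'ok [0.5  0.32 1.67 0.01 0.72 1.54]']
45 ['ok [0.43 0.55 1.85 0.42 0.37 0.85]', 'ok [0.43 0.52 1.83 0.38 0.41 0.9 ]', 'ok [0.43 0.32 1.67 0.21 0.76 1.09]']
60 ['ok [0.37 0.56 1.81 0.59 0.49 0.41]', 'ok [0.37 0.53 1.8  0.55 0.53 0.45]', 'ok [0.37 0.34 1.63 0.36 0.85 0.7 ]']
75 ['ok [0.32 0.59 1.75 0.62 0.65 0.11]', 'ok [0.32 0.56 1.74 0.59 0.68 0.15]', 'ok [0.32 0.38 1.57 0.44 0.98 0.38]']
90 ['ok [ 0.3   0.63  1.67  0.59  0.8  -0.11]', 'ok [ 0.3   0.6   1.65  0.57  0.84 -0.08]', 'ok [0.3  0.43 1.49 0.46 1.13 0.11]']
105 ['ok [ 0.29  0.68  1.57  0.54  0.96 -0.3 ]', 'ok [ 0.29  0.65  1.55  0.53  0.99 -0.28]', 'ok [ 0.29  0.49  1.39  0.46  1.28 -0.11]']
```

Request:
drive_tool(
  hand=1.0,
  series=[
    [-20, -6, 10, 0],
    [-10, 0, 30, 0],
    [0, 0, 40, 0],
    [0, 0, 40, 0],
    [0, 0, 40, 0],
    [0, 0, 40, 0],
    [0, 0, 20, 0],
    [0, 0, 0, 0],
  ],
)

```text
time: 30.25
tool_pos: [574.5, 2.4, 248.4]
tcp_rot: [-3.127, -0.44, 0.317]
contact_force: [0.5, -0.1, 0.0]
grip_width: 0.4
```

Request:
drive_tool(
  series=[
    [-6.9, 36.8, 0, 4.2],
    [-6.9, 36.8, 0, 4.2],
    [-6.9, 36.8, 0, 4.2],
    [-6.9, 36.8, 0, 4.2],
    [-6.9, 36.8, 0, 4.2],
    [-6.9, 36.8, 0, 4.2],
    [-6.9, 36.8, 0, 4.2],
    [-6.9, 36.8, 0, 4.2],
    [-6.9, 36.8, 0, 4.2],
    [-6.9, 36.8, 0, 4.2],
    [0, 0, 0, 0],
  ],
)

```text
time: 31.35
tool_pos: [501.9, 374.2, 242.3]
tcp_rot: [-3.119, -0.432, 1.052]
contact_force: [1.2, -0.4, 0.6]
grip_width: 0.5
```

```bash
python3 o.py; python3 b.py 677 33.5 p11
python3 - <<'E'
from h import *
c=dict(np.load("top0.npz"))
for nm in ("top","scene"):
    c=optics.capture(nm);C=cloud(c).reshape(-1,3);q=C[(np.hypot(C[:,0]-503,C[:,1]-366)<16)&(abs(C[:,2]-61)<3)];print(nm,len(q),q.mean(0).round(1) if len(q) else "")
E
python3 - <<'E'
import sys;sys.path.insert(0,'.')
from g import *
c=optics.capture("wrist");C=wcloud(c)[c["depth"]>0];q=C[(np.hypot(C[:,0]-503,C[:,1]-366)<25)&(abs(C[:,2]-61)<3)]
print(len(q),q.mean(0).round(1),q.min(0).round(1),q.max(0).round(1))
E
```

```text
31.35 [0.373 0.327 1.586 0.357 0.93  0.715] [501.9 374.2 242.3] [-3.119 -0.432  1.052] F [ 1.2 -0.4  0.6] w 0.5
lean deg in tool x,y: [np.float64(-24.7), np.float64(1.2)] (neg x = tip forward along +x) xhead 60.3
top 25 155 (array([683.2,  34.6]), np.float64(34.2)) [657.3  33.1  48.9]
top 105 77 (array([675.5,  32.7]), np.float64(13.4)) [664.8  31.4 128.3]
top 166 92 (array([674.7,  33.1]), np.float64(12.8)) [668.4  32.7 171.7]
scene 25 268 (array([676.2,  35.9]), np.float64(26.4)) [694.9  48.   50.4]
scene 105 177 (array([675.7,  35.1]), np.float64(13.3)) [685.   38.6 127.3]
scene 166 126 (array([678.9,  38.5]), np.float64(10.3)) [680.3  38.8 170.9]
top 0 
scene 87 [503.8 367.4  60.9]<stdin>:4: RuntimeWarning: Mean of empty slice.
  ret = um.true_divide(
Traceback (most recent call last):
ValueError: zero-size array to reduction operation minimum which has no identity
```

View pics/p11_wrist.png

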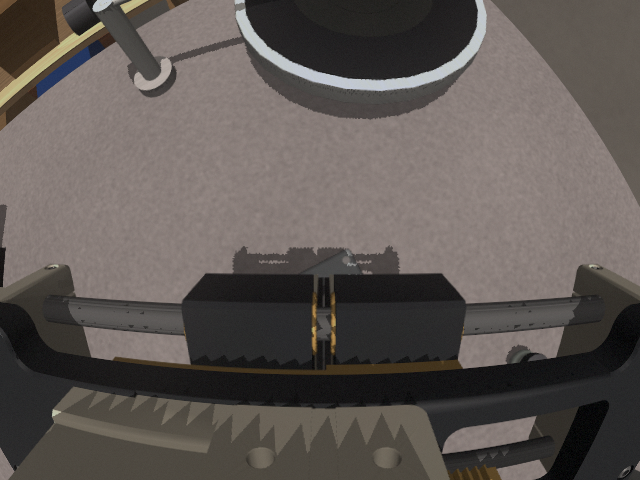

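Request:
drive_tool(
  series=[
    [2, -1.5, -30, 0],
    [2, -1.5, -35, 0],
    [0, 0, -35, 0],
    [0, 0, -30, 0],
    [0, 0, -20, 0],
    [0, 0, -8, 0],
    [0, 0, 0, 0],
  ],
)

```text
time: 32.35
tool_pos: [507.0, 367.0, 85.3]
tcp_rot: [-3.12, -0.432, 1.046]
contact_force: [0.1, -0.1, 0.9]
grip_width: 0.5
```

```bash
python3 o.py
python3 - <<'E'
from h import *
c=optics.capture("scene");cv2.imwrite("pics/bt.png",cv2.resize(c["image"][190:320,400:560],None,fx=4,fy=4,interpolation=cv2.INTER_CUBIC))
E
```

```text
32.35 [0.358 0.523 1.776 0.539 0.582 0.462] [507.  367.   85.3] [-3.12  -0.432  1.046] F [ 0.1 -0.1  0.9] w 0.5
lean deg in tool x,y: [np.float64(-24.7), np.float64(1.1)] (neg x = tip forward along +x) xhead 59.9
```

View pics/bt.png

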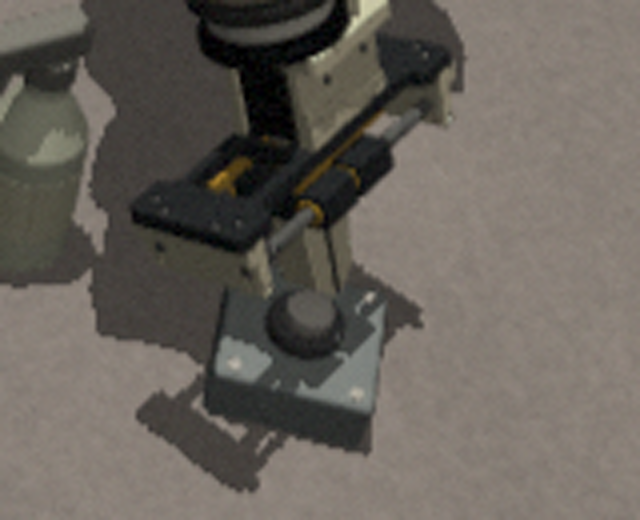

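Request:
drive_tool(
  series=[
    [-1, 3, -8, 0],
    [0, 0, -8, 0],
    [0, 0, 0, 0],
  ],
)

```text
time: 32.7
tool_pos: [505.5, 370.7, 69.2]
tcp_rot: [-3.12, -0.432, 1.048]
contact_force: [0.1, -0.3, -0.1]
grip_width: 0.4
```

Request:
drive_tool(
  series=[
    [0, 0, -2, 0],
    [0, 0, -2, 0],
    [0, 0, 0, 0],
  ],
)

```text
time: 33.0
tool_pos: [506.3, 370.8, 66.2]
tcp_rot: [-3.122, -0.433, 1.048]
contact_force: [0.2, 0.2, 1.8]
grip_width: 0.4
```

```bash
python3 o.py
python3 - <<'E'
from h import *
c=optics.capture("scene");cv2.imwrite("pics/bt2.png",cv2.resize(c["image"][190:320,400:560],None,fx=4,fy=4,interpolation=cv2.INTER_CUBIC))
E
```

```text
33.0 [0.365 0.555 1.789 0.577 0.54  0.423] [506.3 370.8  66.2] [-3.122 -0.433  1.048] F [0.2 0.2 1.8] w 0.4
lean deg in tool x,y: [np.float64(-24.8), np.float64(1.0)] (neg x = tip forward along +x) xhead 60.0
```

View pics/bt2.png

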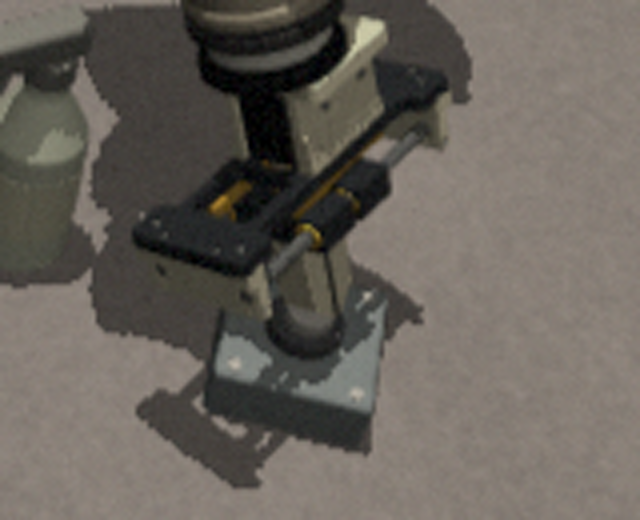

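The fingertip is on the button (1.8 N). Pressing.

Request:
drive_tool(
  series=[
    [0, 0, -2, 0],
    [0, 0, -2, 0],
    [0, 0, 0, 0],
  ],
)

```text
time: 33.35
tool_pos: [506.3, 370.8, 62.2]
tcp_rot: [-3.122, -0.433, 1.048]
contact_force: [0.6, -0.2, 3.8]
grip_width: 0.4
```

Request:
drive_tool(
  series=[
    [0, 0, -1.5, 0],
    [0, 0, -1, 0],
    [0, 0, 0, 0],
  ],
)

```text
time: 33.65
tool_pos: [506.4, 370.8, 59.9]
tcp_rot: [-3.122, -0.434, 1.048]
contact_force: [-0.3, -0.2, 5.9]
grip_width: 0.4
```

Request:
drive_tool(
  series=[
    [0, 0, -1, 0],
    [0, 0, -1, 0],
    [0, 0, 0, 0],
  ],
)

```text
time: 33.95
tool_pos: [506.6, 371.0, 59.3]
tcp_rot: [-3.122, -0.435, 1.048]
contact_force: [-5.2, -4.3, 16.4]
grip_width: 0.3
```

Bottomed: the force jumped to 16 N while the TCP barely moved. Releasing straight up and backing away.

Request:
drive_tool(
  series=[
    [0, 0, 4, 0],
    [0, 0, 15, 0],
    [0, 0, 30, 0],
    [0, 0, 40, 0],
    [0, 0, 40, 0],
    [0, 0, 0, 0],
    [0, 0, 0, 0],
  ],
)

```text
time: 34.65
tool_pos: [506.0, 370.6, 186.9]
tcp_rot: [-3.122, -0.433, 1.048]
contact_force: [-0.4, -0.4, 0.2]
grip_width: 0.4
```

```bash
python3 o.py; python3 b.py 677 33.5 end
python3 - <<'E'
from h import *
c=optics.capture("scene");C=cloud(c).reshape(-1,3);q=C[(np.hypot(C[:,0]-503,C[:,1]-366)<16)&(abs(C[:,2]-60)<6)];print(len(q),q.mean(0).round(1))
E
```

```text
34.65 [0.365 0.385 1.666 0.401 0.8   0.644] [506.  370.6 186.9] [-3.122 -0.433  1.048] F [-0.4 -0.4  0.2] w 0.4
lean deg in tool x,y: [np.float64(-24.8), np.float64(1.0)] (neg x = tip forward along +x) xhead 60.1
top 25 141 (array([682.4,  32.7]), np.float64(33.2)) [656.3  29.6  49. ]
top 105 80 (array([675.3,  32.9]), np.float64(13.4)) [664.8  31.6 126.5]
top 166 91 (array([674.7,  33.1]), np.float64(12.8)) [668.3  32.8 171.4]
scene 25 270 (array([678.8,  37.5]), np.float64(24.0)) [694.8  48.1  50.9]
scene 105 182 (array([675.8,  34.8]), np.float64(13.3)) [685.1  38.2 127.3]
scene 166 125 (array([678.5,  38.3]), np.float64(10.3)) [680.2  38.8 170.8]
116 [505.3 367.2  60.3]
```

View pics/end_scene.png

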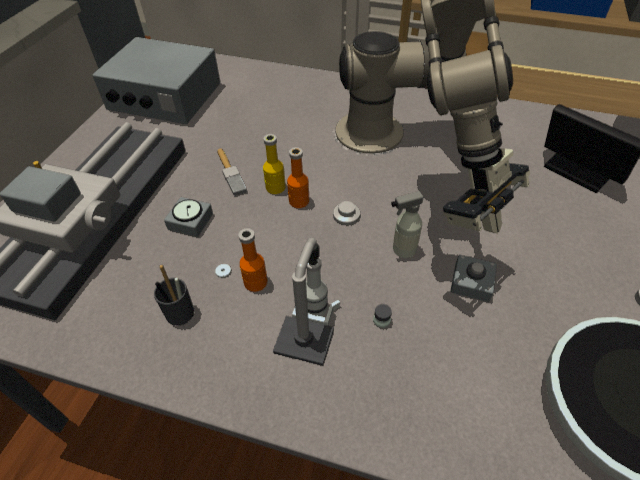

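The bottle is upright in the fork at scene (315,280). The button is up, the bystanders look unmoved and the arm is clear. Handing in.

```bash
python3 -c "
from plant import job; print(job.close_job())"
```

```text
the job is handed in; nothing more can be done
None
```

I slid the catch bottle into the fork, pressed the vacuum button once the bottle was home, backed the arm clear and handed the job in at about 34.8 s. No verdict was reported.

- **Tool lean:** held vertical, the gripper body would have hit the bottle's neck before a fingertip touched its base. I used the edge of the arm's reach to lean the tool about 25°, tip forward. That held joint 3 at about 0.036–0.037 rad by the readout, just under its listed 0.04 lower limit, so a strict range check could object.
- **Pushing:** I pushed the bottle at about 22–25 mm height, without gripping or lifting it, first diagonally to the fork's line and then along it. The push force was about 2–3 N, rising to about 15 N when I pressed the bottle against the stop.
- **Bottle position:** the wrist camera put the bottle at (676.9, 32.7) and the fork's stop face at x ≈ 705, so the seat is at x ≈ 677. My rougher fork fits put the seat at x ≈ 677.7–678.9, and the top and scene cameras read the bottle up to about 3 mm short of it. All of these are within the 6 mm limit.
- **Button:** it bottomed out, with force at 5.9 N and then 16 N while the tool barely moved. The last picture shows it back up; the depth reading of its top was about 60 mm against 61 mm before the press.
- **Bystanders:** they look unmoved in the last picture, but I did not measure them again.

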